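# Refit the washed gears of an instrument rotator and reset it

## Task

Swing the yellow isolator lever on the control box over to off (towards the orange stripe), then put every washed white gear that is there back on a stub axle of the round drive head, one gear to an axle, rocking each about its axis as you lower it until its teeth mesh with the steel drive gear and it lies fully down on the housing. With all the gears in mesh, swing the isolator back on, then take the blue-handled stylus, press the recessed red reset button all the way down with it for a moment, and put the stylus back upright in its stand, fully home. Leave the beaker, jar and clip tray where they are.

Things in the scene. Friction and masses are not known exactly. Their poses are not given: they have to be found in the camera images.
- gear0: washed white gear, flat, orange hub up (3 or 4, all alike; absent: None; may get knocked aside). Origin: centre of underside, z up. 12 teeth 6 mm wide, 16 mm thick, tip dia 68 mm, root 50; one tooth along its own x, then every 30 deg. Grip hub: 30 mm square block, faces square to x and y, 16 to 56 mm above origin. 13 mm square bore from below, 50 mm deep, takes an axle. 150 g
- gear1: washed white gear, flat, orange hub up (3 or 4, all alike; absent: None; may get knocked aside). Origin: centre of underside, z up. 12 teeth 6 mm wide, 16 mm thick, tip dia 68 mm, root 50; one tooth along its own x, then every 30 deg. Grip hub: 30 mm square block, faces square to x and y, 16 to 56 mm above origin. 13 mm square bore from below, 50 mm deep, takes an axle. 150 g
- gear2: washed white gear, flat, orange hub up (3 or 4, all alike; absent: None; may get knocked aside). Origin: centre of underside, z up. 12 teeth 6 mm wide, 16 mm thick, tip dia 68 mm, root 50; one tooth along its own x, then every 30 deg. Grip hub: 30 mm square block, faces square to x and y, 16 to 56 mm above origin. 13 mm square bore from below, 50 mm deep, takes an axle. 150 g
- gear3: washed white gear, flat, orange hub up (3 or 4, all alike; absent: None; may get knocked aside). Origin: centre of underside, z up. 12 teeth 6 mm wide, 16 mm thick, tip dia 68 mm, root 50; one tooth along its own x, then every 30 deg. Grip hub: 30 mm square block, faces square to x and y, 16 to 56 mm above origin. 13 mm square bore from below, 50 mm deep, takes an axle. 150 g
- drive_head: round white fixed housing, 216 mm across, top face 25 mm above its origin (centre of underside). On its centre lies the fixed steel drive gear: 12 teeth just like the gears', tip dia 68 mm, 16 mm thick. The angle of its teeth differs from start to start and is not reported: see it or feel for it by rocking. It looks the same from all four axles (90 deg = three teeth apart)
- post0 (a point): foot of stub axle 0, on its axis at the housing's top face, where a seated gear's origin lies. Axles: dia 10 mm, 30 mm tall, top 7 mm tapering to 4 mm, 62 mm from the drive gear's axis, 88 mm from the next. A gear out of mesh rests on the drive gear's teeth, 16 mm too high but already on its axle; play is about 3 deg either side of exact mesh, which recurs every 30 deg
- post1 (a point): foot of stub axle 1, on its axis at the housing's top face, where a seated gear's origin lies. Axles: dia 10 mm, 30 mm tall, top 7 mm tapering to 4 mm, 62 mm from the drive gear's axis, 88 mm from the next. A gear out of mesh rests on the drive gear's teeth, 16 mm too high but already on its axle; play is about 3 deg either side of exact mesh, which recurs every 30 deg
- post2 (a point): foot of stub axle 2, on its axis at the housing's top face, where a seated gear's origin lies. Axles: dia 10 mm, 30 mm tall, top 7 mm tapering to 4 mm, 62 mm from the drive gear's axis, 88 mm from the next. A gear out of mesh rests on the drive gear's teeth, 16 mm too high but already on its axle; play is about 3 deg either side of exact mesh, which recurs every 30 deg
- post3 (a point): foot of stub axle 3, on its axis at the housing's top face, where a seated gear's origin lies. Axles: dia 10 mm, 30 mm tall, top 7 mm tapering to 4 mm, 62 mm from the drive gear's axis, 88 mm from the next. A gear out of mesh rests on the drive gear's teeth, 16 mm too high but already on its axle; play is about 3 deg either side of exact mesh, which recurs every 30 deg
- stylus: a stylus standing upright in its stand. Origin: centre of its tip, z up along it. Steel shaft 8 mm across and 58 mm long, then a black collar 24 mm across and 6 mm thick, then a blue square handle 14 mm wide, 46 mm tall, faces square to its x and y axes, up to 110 mm above the tip. 60 g
- stand: the dark fixed stand block of the stylus, 60 x 60 x 66 mm, origin at the centre of its underside
- stand_hole (a point): centre of the mouth of the stand's upright hole, in its top face: 14 mm across, 64 mm deep. The stylus is home when its collar rests on the top face, its tip then 58 mm below this point
- control_box: fixed white box 160 x 90 x 50 mm, origin at the centre of its underside. On its top: the recessed red button at its -x end, the isolator lever at its +x end (lever block 50 x 70 mm, 25 mm high, centred 45 mm along the box's +x from the origin, pivot 72 mm above the origin)
- isolator (a joint): isolator lever, rad: 0 is off (leaning 0.5 rad to the box's own -y side, the side of the orange stripe), 1 is on (leaning 0.5 rad to its +y side); starts on; stays where it is left; about 1 N at the tip moves it; end stops at 0 and 1
- isolator_tip (a point): centre of the lever's yellow ball, 26 mm across, 60 mm from the pivot
- recess (a point): centre of the mouth of the recess in the top of the control box, 45 mm along the box's -x from its origin, a round well 18 mm across, too narrow for fingers, with the round red reset button (16 mm across) in it, its face 8 mm below the mouth; the button goes down
- button (a joint): how far the red button is pressed down, in m: 0 up, 0.005 all the way; it springs back, taking about 1 N to start and 4.6 N all the way down
- beaker: bystander: a green glass beaker 70 mm across, 85 mm tall, origin at the centre of its underside
- jar: bystander: a small jar 52 mm across, 75 mm tall, origin at the centre of its underside
- clip_tray: bystander: a steel open tray 120 x 80 x 25 mm, origin at the centre of its underside
Mind the look-alikes: they are no part of the job. What is shaped like the stand but turquoise is not meant.

How it is judged (in metres and radians):
On the way, in this order (a step that is already met when the one before it is completed fails the run):
1. the isolator lever is swung to off (value of joint isolator below 0.2 rad), for 0.1 s.
2. every gear is fully down on an axle, in mesh with the drive gear (((horizontal distance between gear0 and post0 below 0.006 m and z of gear0 in the frame of post0 below 0.004 m) or (horizontal distance between gear0 and post1 below 0.006 m and z of gear0 in the frame of post1 below 0.004 m) or (horizontal distance between gear0 and post2 below 0.006 m and z of gear0 in the frame of post2 below 0.004 m) or (horizontal distance between gear0 and post3 below 0.006 m and z of gear0 in the frame of post3 below 0.004 m)) and angle between each of gear0, gear1, gear2, gear3's own z axis and vertical below 0.12 rad and ((horizontal distance between gear1 and post0 below 0.006 m and z of gear1 in the frame of post0 below 0.004 m) or (horizontal distance between gear1 and post1 below 0.006 m and z of gear1 in the frame of post1 below 0.004 m) or (horizontal distance between gear1 and post2 below 0.006 m and z of gear1 in the frame of post2 below 0.004 m) or (horizontal distance between gear1 and post3 below 0.006 m and z of gear1 in the frame of post3 below 0.004 m)) and ((horizontal distance between gear2 and post0 below 0.006 m and z of gear2 in the frame of post0 below 0.004 m) or (horizontal distance between gear2 and post1 below 0.006 m and z of gear2 in the frame of post1 below 0.004 m) or (horizontal distance between gear2 and post2 below 0.006 m and z of gear2 in the frame of post2 below 0.004 m) or (horizontal distance between gear2 and post3 below 0.006 m and z of gear2 in the frame of post3 below 0.004 m)) and ((horizontal distance between gear3 and post0 below 0.006 m and z of gear3 in the frame of post0 below 0.004 m) or (horizontal distance between gear3 and post1 below 0.006 m and z of gear3 in the frame of post1 below 0.004 m) or (horizontal distance between gear3 and post2 below 0.006 m and z of gear3 in the frame of post2 below 0.004 m) or (horizontal distance between gear3 and post3 below 0.006 m and z of gear3 in the frame of post3 below 0.004 m))), for 0.2 s.
3. the isolator lever is swung back to on (value of joint isolator above 0.8 rad), for 0.1 s.
4. the reset button is pressed down by the stylus (value of joint button above 0.0035 m and contact force between stylus and anything else above 0.5 N and horizontal distance between stylus and recess below 0.012 m and z of stylus in the frame of recess below -0.006 m), for 0.1 s.
At the end, for the whole second after the job is handed in: every gear present lies on an axle (within 6 mm of its axis, less than 4 mm above the housing, tilted under 7 degrees), at rest; the isolator is on (above 0.8 rad), the button up; the stylus stands in its stand within 5 mm of home, upright within 7 degrees, at rest (all of step 2 and linear speed of each of gear0, gear1, gear2, gear3, stylus below 0.02 m/s and value of joint isolator above 0.8 rad and value of joint button below 0.0015 m and horizontal distance between stylus and stand_hole below 0.007 m and z of stylus in the frame of stand_hole below -0.053 m and angle between stylus's own z axis and vertical below 0.12 rad); the robot touches nothing.
It fails at once if the beaker is shifted more than 3 cm or tipped (distance of beaker from where it was at the start of the episode above 0.03 m or angle between beaker's own z axis and vertical above 0.4 rad).
It fails at once if the jar is shifted more than 3 cm or tipped (distance of jar from where it was at the start of the episode above 0.03 m or angle between jar's own z axis and vertical above 0.4 rad).
It fails at once if the clip_tray is shifted more than 3 cm or tipped (distance of clip_tray from where it was at the start of the episode above 0.03 m or angle between clip_tray's own z axis and vertical above 0.4 rad).
Of gear0, gear1, gear2, gear3 only 3 to 4 are there at a start; the rules pass over those that are not, and their reading is None.
At some moment in a run one of gear0, gear1, gear2, gear3 may be knocked a few centimetres aside while the robot is not near it.
It also fails if it takes over 210 s, if anything falls off the work surface, if the arm or the gripper's body presses on something with over 40 N, if the wrist force passes 120 N, or if a joint passes its speed limit or range.

## Robot

A 6-joint arm with a two-finger parallel gripper is mounted at the origin on the work surface. World frame = base frame: x ahead of the robot, y to its left, z up, the work surface at z = 0. Lengths are in m, angles in degrees, forces in N, time in s.
With the tool pointing down it reaches from about 0.35 to 0.975 m from the base axis. Payload 17.4 kg.
Tool frame: the origin (TCP) lies on the centre line of the jaws, within the pads' length; the fingertips stand 8 mm ahead of it and the grasp point (between the pads) lies 11 mm behind it; x points along the fingers, y is the direction in which the jaws open and shut, and the axes are right-handed (so a half turn about x gives the same grasp; the last joint's range is limited). The gripper opens to 85 mm and grips with 20 to 120 N. Pads are 22 mm wide; open, the fingers measure 114 mm over their backs; the gripper's body (76 mm by 85 mm) begins 54 mm behind the grasp point. The pads swing forward as they close: fully open they stand 13 mm farther back than shut.
Start: joints at [74.897, 6.646, 82.598, -0, 90.757, -2.166], TCP at [0.151, 0.658, 0.239] pointing down, gripper open.
Joint ranges: [-162.19, 162.19], [-47.58, 125.68], [4.15, 143.07], [-65.23, 245.23], [0.69, 171.88], [-170.13, 170.13]. Speed limits (degrees/s): [108.29, 108.29, 127.2, 180, 180, 180].

## Interface

Orientations are given as [roll, pitch, yaw] about the fixed x, y, z axes, in that order (R = Rz(yaw) Ry(pitch) Rx(roll)).
In Python, from rig import robot gives the robot as it stands.
- The arm moves only by the tool arm_command, never from a script. Its argument "motion" is a list of rows, each an object of numbers: "dx", "dy", "dz": the shift along the tool's x, y, z normalised to -1 to 1, where 1 is 0.02 m; "rx", "ry", "rz": the turn, a rotation vector about the tool's x, y, z normalised to -1 to 1, where 1 is 4 degrees; "hand": the gripper command: -1 is fully open, 1 is shut, values between are in proportion. In form: [{"dx": .., "dy": .., "dz": .., "rx": .., "ry": .., "rz": .., "hand": ..}, ...]. A call has 1 to 12 rows; each row shifts and turns the commanded pose from where the row before left it, along the tool's axes as they then stand; what a row does not reach is not made up. A row lasts 1/12 s, in which the tool goes at most 41.7 mm and 7.16 degrees, less where a joint would pass 70% of its speed; a pose out of reach is approached as far as the arm can. A call with a number of a shift or a turn outside -1 to 1 is refused whole. A call with a gripper value outside its range is refused whole. The fingers move at their own pace and stop on an object; "newtons" is the grip in N (left out, the last holds). Time passes only in rows, so rows that do not move let the fingers close. It gives the time, the measured TCP pose, the force and the opening at its end, in the units of the state.
- robot.sense(): the state, without advancing time (a new reading comes with each control period).
- robot.read_camera(name): name is "side" or "top" or "wrist"; returns the picture (384x512x3 uint8, red, green, blue); there is no depth.
- robot.camera_info(name): a dict with "intrinsics" (3x3 intrinsics, pixels), "dist_coeffs" ([k1, k2, p1, p2, k3] as OpenCV has them; the pictures are not rectified), "R" (3x3) and "t" (3): a world point X has camera coordinates R X + t; the wrist camera has in their place "T_tool_cam" (4x4, takes a point from camera to tool coordinates, whose origin is the TCP and whose axes are the tool frame's). Camera axes: x right, y down, z forward; pixel columns grow to the right and rows downward; lengths in m; the calibration is good to about 2 mm. A picture is of the moment at which its call begins: read the wrist's pose just before it. camera_info takes no time and is no camera call.
- robot.job_done(): hands the job in, once; it reports no verdict.
The state is a dict: "clock": time; "joints": joint angles; "joint_vel": joint speeds; "joint_efforts": joint torques, N m; "tool_pos": TCP position; "tool_rot": TCP orientation; "contact_force": force on the tool from outside, world axes, zero at the start; "torque": the same for the moment, N m; "opening": finger opening in m.
Only numpy, scipy, OpenCV 4.12 (cv2) and the standard library are available. Lean on these libraries where they do the work, as an engineer would, in place of code of your own. Each camera call takes 0.05 s, during which the arm holds its last target. There are 200 camera calls.

## Working session

There is one attempt and no reset: what is moved stays moved. The work goes in short steps, Python scripts to look and compute and a tool call to move; the robot and the scene stay as the last step left them, time stands still between calls to the robot, and variables do not carry over. Pictures are saved under pics/ and viewed, about 12 in all and at most 16, crops included, and the job is handed in when it is done.

Besides the shell and the picture viewer there is one more tool, called after "Call:" by a JSON object that holds its "op" and its "data", one argument or row to a line. arm_command: Moves the arm, as the interface text tells. Its arguments: {"type":"object","properties":{"motion":{"type":"array"},"newtons":{"type":"number"}},"required":["motion"]}

```bash
ls; mkdir -p pics
python3 - <<'E'
from rig import robot
import cv2, numpy as np
print(robot.sense())
for n in ("top","side","wrist"):
    im=robot.read_camera(n); cv2.imwrite(f"pics/{n}0.png",im[:,:,::-1]); print(n,robot.camera_info(n))
a=cv2.imread("pics/top0.png"); cv2.imwrite("pics/top0b.png",cv2.resize(a,(800,600),interpolation=cv2.INTER_CUBIC))
E
```

```text
pics
{'clock': 0.0, 'joints': array([ 7.48962205e+01,  6.67344705e+00,  8.26368066e+01, -4.28798911e-04,
        9.07581348e+01, -2.16464381e+00]), 'joint_vel': array([-0.03463589, -0.02596581, -0.09784381, -0.01100652, -0.0941122 ,
       -0.09919682]), 'joint_efforts': array([-4.37778202e-03, -7.31960678e+01, -6.32474756e+01, -4.37512126e-04,
        6.29236543e-03,  8.14310795e-06]), 'tool_pos': array([0.15108944, 0.65767049, 0.23855866]), 'tool_rot': array([ -91.8054272 ,   89.93161019, -104.74456829]), 'contact_force': array([ 0.73361311, -0.7086412 , -0.26830507]), 'torque': array([ 0.03319847, -0.02242624,  0.04178446]), 'opening': 0.08552717051593185}
top {'intrinsics': array([[421.48450655,   0.        , 262.86608088],
       [  0.        , 421.48450655, 188.13601262],
       [  0.        ,   0.        ,   1.        ]]), 'dist_coeffs': array([0.03831195, 0.        , 0.        , 0.        , 0.        ]), 'R': array([[-0.03894924, -0.99923923,  0.00197786],
       [-0.97370292,  0.03750908, -0.22471247],
       [ 0.22446733, -0.01067823, -0.97442311]]), 't': array([-0.06538292
[... 413 characters left out ...]
.6085034 , -0.75690345]]), 't': array([-0.48956448,  0.14176511,  1.65313566])}
wrist {'intrinsics': array([[305.40413666,   0.        , 257.79358384],
       [  0.        , 305.40413666, 192.47183105],
       [  0.        ,   0.        ,   1.        ]]), 'dist_coeffs': array([-0.04998742,  0.        ,  0.        ,  0.        ,  0.        ]), 'T_tool_cam': array([[ 1.32765174e-03, -3.16069774e-01,  9.48735019e-01,
        -1.34008698e-01],
       [ 9.99998836e-01,  1.13293973e-03, -1.02195257e-03,
         1.67184002e-04],
       [-7.51851277e-04,  9.48735271e-01,  3.16070910e-01,
        -8.21916590e-02],
       [ 0.00000000e+00,  0.00000000e+00,  0.00000000e+00,
         1.00000000e+00]])}
```

View pics/top0b.png

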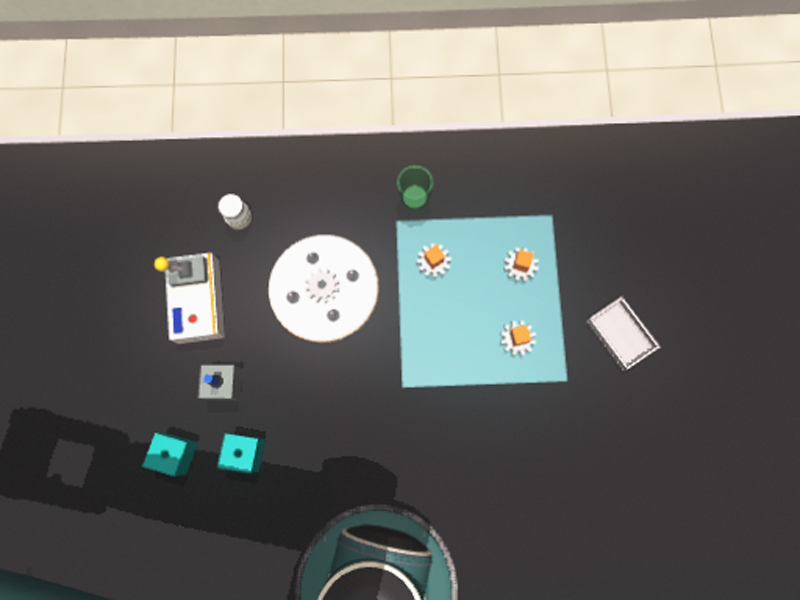

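View pics/side0.png

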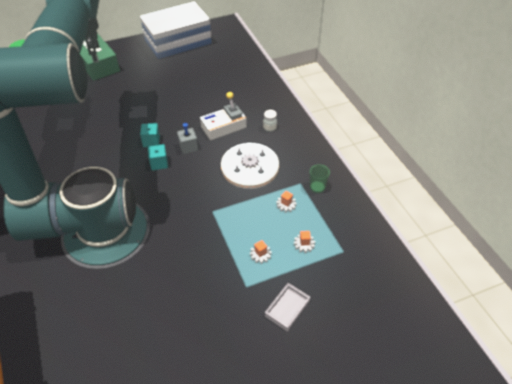

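The top view shows three gears on the turquoise mat, at (434,258), (522,262) and (519,337). The drive head is centred at (322,286), the control box at (193,297) with the lever ball at (161,264), and the stylus in the grey stand at (217,381). The two turquoise stands are decoys. The side view shows the same layout. I'll write helpers and triangulate.

```bash
cat > h.py <<'E'
import numpy as np, cv2
from scipy.spatial.transform import Rotation as Rt
from rig import robot
INFO={}
def cam(name, s=None):
    "R,t,K,d with world->camera; s = state for wrist"
    i=INFO.get(name) or INFO.setdefault(name,robot.camera_info(name))
    K,d=i["intrinsics"],i["dist_coeffs"]
    if name!="wrist": return i["R"],i["t"],K,d
    s=s or robot.sense()
    T=np.eye(4); T[:3,:3]=Rt.from_euler("xyz",s["tool_rot"],degrees=True).as_matrix(); T[:3,3]=s["tool_pos"]
    T=np.linalg.inv(T@i["T_tool_cam"]); return T[:3,:3],T[:3,3],K,d
def p2w(c,uv,z):
    "pixels -> world at height z"
    R,t,K,d=c; uv=np.array(uv,float).reshape(-1,1,2)
    n=cv2.undistortPoints(uv,K,d)[:,0]; r=np.c_[n,np.ones(len(n))]@R; o=-R.T@t
    return o+r*((np.asarray(z)-o[2])/r[:,2])[:,None]
def w2p(c,X):
    R,t,K,d=c
    return cv2.projectPoints(np.array(X,float).reshape(-1,3),cv2.Rodrigues(R)[0],t,K,d)[0][:,0]
def snap(name,fn,crop=None,scale=1):
    s=robot.sense(); im=robot.read_camera(name)[:,:,::-1].copy(); cv2.imwrite(fn+"_raw.png",im)
    if crop: x0,y0,x1,y1=crop; im=im[y0:y1,x0:x1]
    cv2.imwrite(fn+".png",cv2.resize(im,None,fx=scale,fy=scale,interpolation=cv2.INTER_CUBIC)); return s
E
python3 - <<'E'
from h import *
np.set_printoptions(precision=4,suppress=True)
c=cam("top"); f=512/800
def q(l,u,v,z): print(l,p2w(c,[[u*f,v*f]],[z])[0])
q("g a hub",434,255,.056);q("g b",524,260,.056);q("g c",521,335,.056)
q("drive",322,286,.041)
for i,(u,v) in enumerate([(312,257),(352,275),(333,315),(292,297)]): q("post%d"%i,u,v,.055)
q("ball",161,264,.125); q("button",193,318.5,.042)
for u,v in[(166,256),(217,253),(222,334),(169,342)]: q("box",u,v,.05)
for u,v in[(200,364),(235,364),(235,399),(199,399)]: q("stand",u,v,.066)
q("beaker",415,198,0);q("jar",240,216,0)
a=cv2.imread("pics/top0.png")
L=cv2.resize(a[150:265,95:245],(800,600),interpolation=cv2.INTER_CUBIC);cv2.imwrite("pics/c1.png",L)
E
```

```text
g a hub [ 0.6063 -0.1343  0.056 ]
g b [ 0.5895 -0.3083  0.056 ]
g c [ 0.4427 -0.2912  0.056 ]
drive [0.5563 0.0858 0.041 ]
post0 [0.6116 0.1029 0.055 ]
post1 [0.5725 0.026  0.055 ]
post2 [0.4952 0.0636 0.055 ]
post3 [0.5334 0.1415 0.055 ]
ball [0.5878 0.3667 0.125 ]
button [0.5014 0.3325 0.042 ]
box [0.6257 0.3861 0.05  ]
box [0.6281 0.2881 0.05  ]
box [0.4677 0.2744 0.05  ]
box [0.4564 0.3731 0.05  ]
stand [0.4102 0.3087 0.066 ]
stand [0.4076 0.2445 0.066 ]
stand [0.3434 0.243  0.066 ]
stand [0.3462 0.3083 0.066 ]
beaker [ 0.7471 -0.1034  0.    ]
jar [0.7211 0.2577 0.    ]
```

View pics/c1.png

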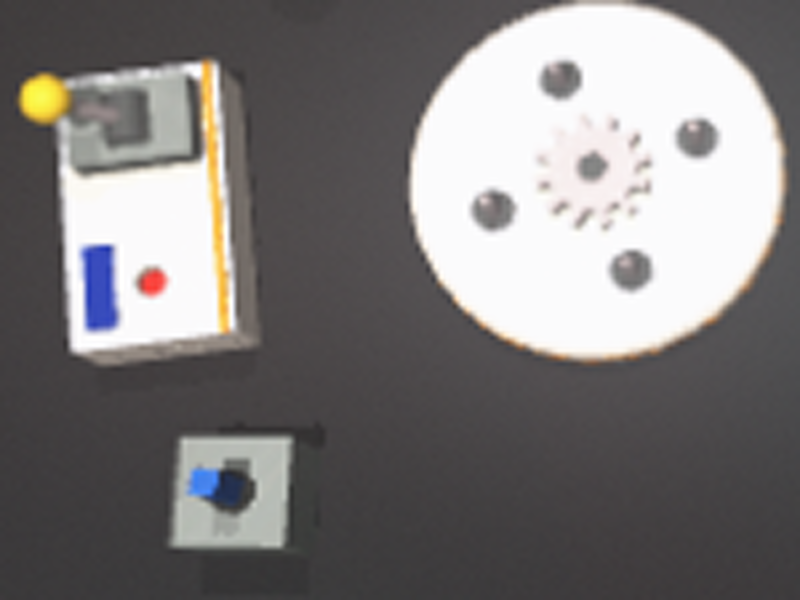

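The crop confirms the layout: the orange stripe is on the box's −y side (world right), the lever leans +y with its ball at (44,98), and the red button is at (152,281). The drive head and its four posts are also clear. Next is a move planner in tool axes.

```bash
cat >> h.py <<'E'
def st():
    s=robot.sense(); R=Rt.from_euler("xyz",s["tool_rot"],degrees=True).as_matrix()
    y=np.degrees(np.arctan2(R[1,1],R[0,1])); tilt=R.T@np.array([0,0,-1])
    print("t%.2f tcp %s jaw-yaw %.2f  down-in-tool %s F %s open %.4f J6 %.1f"%(s["clock"],np.round(s["tool_pos"],4),y,np.round(tilt,4),np.round(s["contact_force"],1),s["opening"],s["joints"][5])); return s,R,y
def plan(xyz,yaw=None,sym=180):
    "prints: rx units first (4deg each), then tool shift units (20mm each) after that turn"
    s,R,y=st(); a=0
    if yaw is not None: a=(yaw-y+sym/2)%sym-sym/2
    R2=Rt.from_euler("z",a,degrees=True).as_matrix()@R; ux=np.sign(R[2,0])
    d=R2.T@(np.array(xyz)-s["tool_pos"])
    print("-> rx %.3f units (world yaw %+.2f), then shift units %s  (%s m)"%(ux*a/4,a,np.round(d/.02,3),np.round(d,4)))
E
python3 - <<'E'
from h import *
plan([.588,.367,.239],94.7)
E
```

```text
t0.15 tcp [0.1511 0.6577 0.2387] jaw-yaw 77.06  down-in-tool [1.e+00 9.e-04 0.e+00] F [-0.1 -0.2  0. ] open 0.0859 J6 -2.2
-> rx -4.410 units (world yaw +17.64), then shift units [ 1.0000e-03 -1.6278e+01  2.0581e+01]  ([ 0.     -0.3256  0.4116] m)
```

Call:
{"op": "arm_command", "data": {
  "motion": [
    {"rx": -0.88, "hand": -1},
    {"rx": -0.88},
    {"rx": -0.88},
    {"rx": -0.88},
    {"rx": -0.88},
    {"dy": -0.75, "dz": 0.95},
    {"dy": -0.75, "dz": 0.95},
    {"dy": -0.75, "dz": 0.95},
    {"dy": -0.75, "dz": 0.95},
    {"dy": -0.75, "dz": 0.95},
    {"dy": -0.75, "dz": 0.95},
    {"dy": -0.75, "dz": 0.95}
  ]
}}

```text
$.motion[0]: bad value
```

Call:
{"op": "arm_command", "data": {
  "motion": [
    {"dy": -0.75, "dz": 0.95},
    {"dy": -0.75, "dz": 0.95},
    {"dy": -0.75, "dz": 0.95},
    {"dy": -0.75, "dz": 0.95},
    {"dy": -0.75, "dz": 0.95},
    {"dy": -0.75, "dz": 0.95},
    {"dy": -0.75, "dz": 0.95},
    {"dy": -0.75, "dz": 0.95},
    {"dy": -0.75, "dz": 0.95},
    {"dy": -0.75, "dz": 0.95},
    {"dy": -0.75, "dz": 0.95},
    {"dy": -0.75, "dz": 0.95}
  ]
}}

```text
$.motion[0]: bad value
```

Run:
```python
from h import *
s=snap("wrist","pics/w1",None,1.56)
plan([.588,.367,.239],94.7)
```

```text
t0.20 tcp [0.1511 0.6578 0.2388] jaw-yaw 77.06  down-in-tool [ 1.e+00  7.e-04 -0.e+00] F [-1.4 -0.3 -0.5] open 0.0858 J6 -2.2
-> rx -4.409 units (world yaw +17.64), then shift units [ 4.0000e-03 -1.6279e+01  2.0580e+01]  ([ 1.000e-04 -3.256e-01  4.116e-01] m)
```

View pics/w1.png

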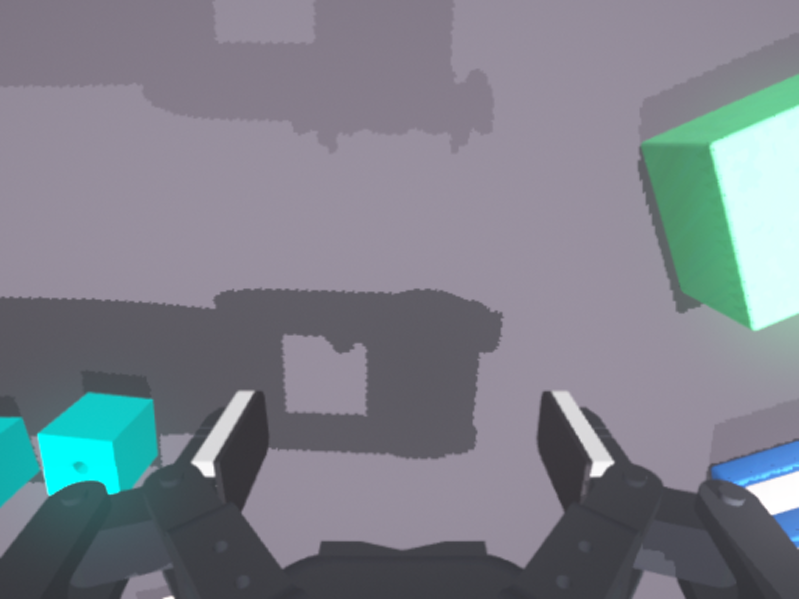

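The wrist picture only shows the arm at its start position (the table, decoy stands and a green block), because both calls were refused for incomplete rows. I'll fill in every key.

Call:
{"op": "arm_command", "data": {
  "motion": [
    {"dx": 0, "dy": 0, "dz": 0, "rx": -0.88, "ry": 0, "rz": 0, "hand": -1},
    {"dx": 0, "dy": 0, "dz": 0, "rx": -0.88, "ry": 0, "rz": 0, "hand": -1},
    {"dx": 0, "dy": 0, "dz": 0, "rx": -0.88, "ry": 0, "rz": 0, "hand": -1},
    {"dx": 0, "dy": 0, "dz": 0, "rx": -0.88, "ry": 0, "rz": 0, "hand": -1},
    {"dx": 0, "dy": 0, "dz": 0, "rx": -0.88, "ry": 0, "rz": 0, "hand": -1},
    {"dx": 0, "dy": -0.75, "dz": 0.95, "rx": 0, "ry": 0, "rz": 0, "hand": -1},
    {"dx": 0, "dy": -0.75, "dz": 0.95, "rx": 0, "ry": 0, "rz": 0, "hand": -1},
    {"dx": 0, "dy": -0.75, "dz": 0.95, "rx": 0, "ry": 0, "rz": 0, "hand": -1},
    {"dx": 0, "dy": -0.75, "dz": 0.95, "rx": 0, "ry": 0, "rz": 0, "hand": -1},
    {"dx": 0, "dy": -0.75, "dz": 0.95, "rx": 0, "ry": 0, "rz": 0, "hand": -1},
    {"dx": 0, "dy": -0.75, "dz": 0.95, "rx": 0, "ry": 0, "rz": 0, "hand": -1},
    {"dx": 0, "dy": -0.75, "dz": 0.95, "rx": 0, "ry": 0, "rz": 0, "hand": -1}
  ]
}}

```text
clock: 1.2
tool_pos: [0.2931, 0.5632, 0.2392]
tool_rot: [-125.6, 90.0, -121.0]
contact_force: [-0.9, 0.9, 0.5]
opening: 0.0856
```

Run:
```python
from h import *
plan([.588,.367,.239],94.7)
```

```text
t1.20 tcp [0.2931 0.5632 0.2392] jaw-yaw 94.67  down-in-tool [1.e+00 1.e-04 1.e-04] F [-0.9  0.9  0.5] open 0.0856 J6 -34.5
-> rx -0.008 units (world yaw +0.03), then shift units [ 1.0000e-02 -1.0987e+01  1.3892e+01]  ([ 2.000e-04 -2.197e-01  2.778e-01] m)
```

Works as planned. I'll go on to about 55 mm short of the target, then look.

Call:
{"op": "arm_command", "data": {
  "motion": [
    {"dx": 0, "dy": -0.9, "dz": 0.93, "rx": 0, "ry": 0, "rz": 0, "hand": -1},
    {"dx": 0, "dy": -0.9, "dz": 0.93, "rx": 0, "ry": 0, "rz": 0, "hand": -1},
    {"dx": 0, "dy": -0.9, "dz": 0.93, "rx": 0, "ry": 0, "rz": 0, "hand": -1},
    {"dx": 0, "dy": -0.9, "dz": 0.93, "rx": 0, "ry": 0, "rz": 0, "hand": -1},
    {"dx": 0, "dy": -0.9, "dz": 0.93, "rx": 0, "ry": 0, "rz": 0, "hand": -1},
    {"dx": 0, "dy": -0.9, "dz": 0.93, "rx": 0, "ry": 0, "rz": 0, "hand": -1},
    {"dx": 0, "dy": -0.9, "dz": 0.93, "rx": 0, "ry": 0, "rz": 0, "hand": -1},
    {"dx": 0, "dy": -0.9, "dz": 0.93, "rx": 0, "ry": 0, "rz": 0, "hand": -1},
    {"dx": 0, "dy": -0.9, "dz": 0.93, "rx": 0, "ry": 0, "rz": 0, "hand": -1},
    {"dx": 0, "dy": -0.9, "dz": 0.93, "rx": 0, "ry": 0, "rz": 0, "hand": -1},
    {"dx": 0, "dy": -0.9, "dz": 0.93, "rx": 0, "ry": 0, "rz": 0, "hand": -1},
    {"dx": 0, "dy": -0.9, "dz": 0.93, "rx": 0, "ry": 0, "rz": 0, "hand": -1}
  ]
}}

```text
clock: 2.2
tool_pos: [0.5331, 0.3659, 0.2392]
tool_rot: [-174.8, 90.0, -170.1]
contact_force: [0.4, -0.1, 0.1]
opening: 0.085
```

Run:
```python
from h import *
s=snap("wrist","pics/w2",None,1.56)
plan([.588,.367,.11],94.7)
```

```text
t2.25 tcp [0.5358 0.3634 0.2389] jaw-yaw 94.55  down-in-tool [ 1.0e+00  1.4e-03 -5.0e-04] F [ 1.7 -3.4 -0.3] open 0.0856 J6 -62.6
-> rx -0.037 units (world yaw +0.15), then shift units [ 6.446 -0.023  2.611]  ([ 0.1289 -0.0005  0.0522] m)
```

View pics/w2.png

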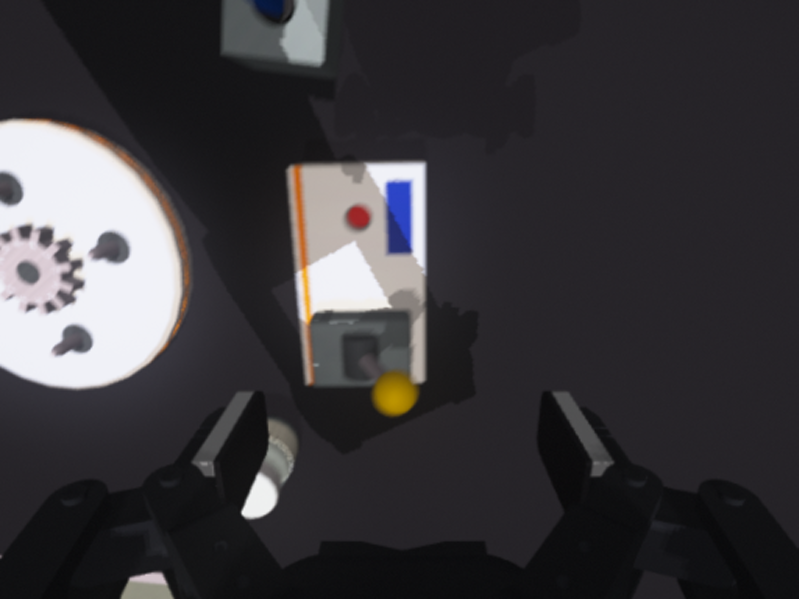

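The wrist view shows the box from above: ball at (395,394), button at (358,217), stripe on the left, and the stand at the top with the stylus at (273,5).

Run:
```python
from h import *
s=robot.sense(); c=cam("wrist",s); f=1/1.56
for l,u,v,z in [("ball",395,394,.125),("button",358,217,.042),("boxc",288,165,.05),("boxc",426,162,.05),("boxc",426,383,.05),("boxc",304,384,.05),("pinB top",95,252,.055),("pinA top",57,350,.055),("drive",28,272,.041)]:
    print(l,np.round(p2w(c,[[u*f,v*f]],[z])[0],4))
plan([.588,.367,.11],94.7)
```

```text
ball [0.5945 0.3639 0.125 ]
button [0.5057 0.33   0.042 ]
boxc [0.4739 0.2829 0.05  ]
boxc [0.465  0.3731 0.05  ]
boxc [0.6258 0.3886 0.05  ]
boxc [0.6343 0.296  0.05  ]
pinB top [0.5416 0.149  0.055 ]
pinA top [0.6199 0.1094 0.055 ]
drive [0.5647 0.0855 0.041 ]
t2.25 tcp [0.5358 0.3634 0.2389] jaw-yaw 94.55  down-in-tool [ 1.0e+00  1.4e-03 -5.0e-04] F [ 1.7 -3.4 -0.3] open 0.0856 J6 -62.6
-> rx -0.037 units (world yaw +0.15), then shift units [ 6.446 -0.023  2.611]  ([ 0.1289 -0.0005  0.0522] m)
```

Call:
{"op": "arm_command", "data": {
  "motion": [
    {"dx": 0, "dy": 0, "dz": 0.9, "rx": 0, "ry": 0, "rz": 0, "hand": -0.3},
    {"dx": 0, "dy": 0, "dz": 0.9, "rx": 0, "ry": 0, "rz": 0, "hand": -0.3},
    {"dx": 0, "dy": 0, "dz": 0.9, "rx": 0, "ry": 0, "rz": 0, "hand": -0.3},
    {"dx": 0.74, "dy": 0, "dz": 0, "rx": 0, "ry": 0, "rz": 0, "hand": -0.3},
    {"dx": 0.74, "dy": 0, "dz": 0, "rx": 0, "ry": 0, "rz": 0, "hand": -0.3},
    {"dx": 0.74, "dy": 0, "dz": 0, "rx": 0, "ry": 0, "rz": 0, "hand": -0.3},
    {"dx": 0.74, "dy": 0, "dz": 0, "rx": 0, "ry": 0, "rz": 0, "hand": -0.3},
    {"dx": 0.74, "dy": 0, "dz": 0, "rx": 0, "ry": 0, "rz": 0, "hand": -0.3},
    {"dx": 0.74, "dy": 0, "dz": 0, "rx": 0, "ry": 0, "rz": 0, "hand": -0.3},
    {"dx": 0.74, "dy": 0, "dz": 0, "rx": 0, "ry": 0, "rz": 0, "hand": -0.3},
    {"dx": 0.74, "dy": 0, "dz": 0, "rx": 0, "ry": 0, "rz": 0, "hand": -0.3},
    {"dx": 0.74, "dy": 0, "dz": 0, "rx": 0, "ry": 0, "rz": 0, "hand": -0.3}
  ]
}}

```text
clock: 3.25
tool_pos: [0.5859, 0.3713, 0.1046]
tool_rot: [-152.9, 90.0, -148.3]
contact_force: [0.3, 0.1, -0.0]
opening: 0.0558
```

Call:
{"op": "arm_command", "data": {
  "motion": [
    {"dx": 0, "dy": 0, "dz": 0, "rx": 0, "ry": 0, "rz": 0, "hand": -0.3},
    {"dx": 0, "dy": -0.4, "dz": 0, "rx": 0, "ry": 0, "rz": 0, "hand": -0.3},
    {"dx": 0, "dy": -0.4, "dz": 0, "rx": 0, "ry": 0, "rz": 0, "hand": -0.3},
    {"dx": 0, "dy": -0.4, "dz": 0, "rx": 0, "ry": 0, "rz": 0, "hand": -0.3},
    {"dx": 0, "dy": -0.4, "dz": 0, "rx": 0, "ry": 0, "rz": 0, "hand": -0.3},
    {"dx": 0, "dy": -0.4, "dz": 0, "rx": 0, "ry": 0, "rz": 0, "hand": -0.3},
    {"dx": 0, "dy": -0.4, "dz": 0, "rx": 0, "ry": 0, "rz": 0, "hand": -0.3},
    {"dx": 0, "dy": -0.4, "dz": 0, "rx": 0, "ry": 0, "rz": 0, "hand": -0.3},
    {"dx": 0, "dy": -0.4, "dz": 0, "rx": 0, "ry": 0, "rz": 0, "hand": -0.3}
  ]
}}

```text
clock: 4.0
tool_pos: [0.5914, 0.3066, 0.1062]
tool_rot: [45.1, 90.0, 49.8]
contact_force: [0.2, 2.5, -0.8]
opening: 0.0557
```

Run:
```python
from h import *
st()
```

```text
t4.00 tcp [0.5914 0.3066 0.1062] jaw-yaw 94.65  down-in-tool [ 1.e+00 -1.e-04 -1.e-04] F [ 0.2  2.5 -0.8] open 0.0557 J6 -69.4
```

Call:
{"op": "arm_command", "data": {
  "motion": [
    {"dx": 0, "dy": -0.25, "dz": 0, "rx": 0, "ry": 0, "rz": 0, "hand": -0.3},
    {"dx": 0, "dy": -0.2, "dz": 0, "rx": 0, "ry": 0, "rz": 0, "hand": -0.3},
    {"dx": 0, "dy": -0.1, "dz": 0, "rx": 0, "ry": 0, "rz": 0, "hand": -0.3},
    {"dx": 0, "dy": 0, "dz": 0, "rx": 0, "ry": 0, "rz": 0, "hand": -0.3},
    {"dx": 0, "dy": 0, "dz": 0, "rx": 0, "ry": 0, "rz": 0, "hand": -0.3}
  ]
}}

```text
clock: 4.42
tool_pos: [0.5919, 0.3, 0.108]
tool_rot: [76.0, 89.6, 80.8]
contact_force: [-7.4, 27.3, 10.1]
opening: 0.0556
```

Call:
{"op": "arm_command", "data": {
  "motion": [
    {"dx": 0, "dy": 0.4, "dz": 0, "rx": 0, "ry": 0, "rz": 0, "hand": -0.3},
    {"dx": 0, "dy": 0.3, "dz": 0, "rx": 0, "ry": 0, "rz": 0, "hand": -0.3},
    {"dx": -0.7, "dy": 0, "dz": 0, "rx": 0, "ry": 0, "rz": 0, "hand": -0.3},
    {"dx": -1, "dy": 0, "dz": 0, "rx": 0, "ry": 0, "rz": 0, "hand": -0.3},
    {"dx": -1, "dy": 0, "dz": 0, "rx": 0, "ry": 0, "rz": 0, "hand": -1},
    {"dx": -1, "dy": 0, "dz": 0, "rx": 0, "ry": 0, "rz": 0, "hand": -1},
    {"dx": -1, "dy": 0, "dz": 0, "rx": 0, "ry": 0, "rz": 0, "hand": -1},
    {"dx": -1, "dy": 0, "dz": 0, "rx": 0, "ry": 0, "rz": 0, "hand": -1},
    {"dx": -1, "dy": 0, "dz": 0, "rx": 0, "ry": 0, "rz": 0, "hand": -1},
    {"dx": -1, "dy": -0.8, "dz": 0, "rx": 0, "ry": 0, "rz": 0, "hand": -1},
    {"dx": 0, "dy": -0.8, "dz": 0, "rx": 0, "ry": 0, "rz": 0, "hand": -1},
    {"dx": 0, "dy": -0.8, "dz": 0, "rx": 0, "ry": 0, "rz": 0, "hand": -1}
  ]
}}

```text
clock: 5.42
tool_pos: [0.5952, 0.2614, 0.2619]
tool_rot: [3.7, 89.9, 8.4]
contact_force: [0.5, 0.3, -1.7]
opening: 0.0856
```

Call:
{"op": "arm_command", "data": {
  "motion": [
    {"dx": 0, "dy": -0.8, "dz": -0.5, "rx": 0, "ry": 0, "rz": 0, "hand": -1},
    {"dx": 0, "dy": -0.8, "dz": -0.5, "rx": 0, "ry": 0, "rz": 0, "hand": -1},
    {"dx": 0, "dy": 0, "dz": 0, "rx": 0, "ry": 0, "rz": 0, "hand": -1},
    {"dx": 0, "dy": 0, "dz": 0, "rx": 0, "ry": 0, "rz": 0, "hand": -1}
  ]
}}

```text
clock: 5.75
tool_pos: [0.5774, 0.2277, 0.2598]
tool_rot: [-146.8, 90.0, -142.2]
contact_force: [-0.6, -0.1, -0.1]
opening: 0.0852
```

Run:
```python
from h import *
s=snap("wrist","pics/w3",None,1.56); snap("top","pics/t1"); st()
import pickle; pickle.dump({k:s[k] for k in("tool_pos","tool_rot")},open("w3.pkl","wb"))
```

```text
t5.85 tcp [0.5777 0.2289 0.2597] jaw-yaw 94.64  down-in-tool [1.e+00 1.e-04 5.e-04] F [ 0.5 -0.   0.2] open 0.0850 J6 -75.4
```

View pics/w3.png

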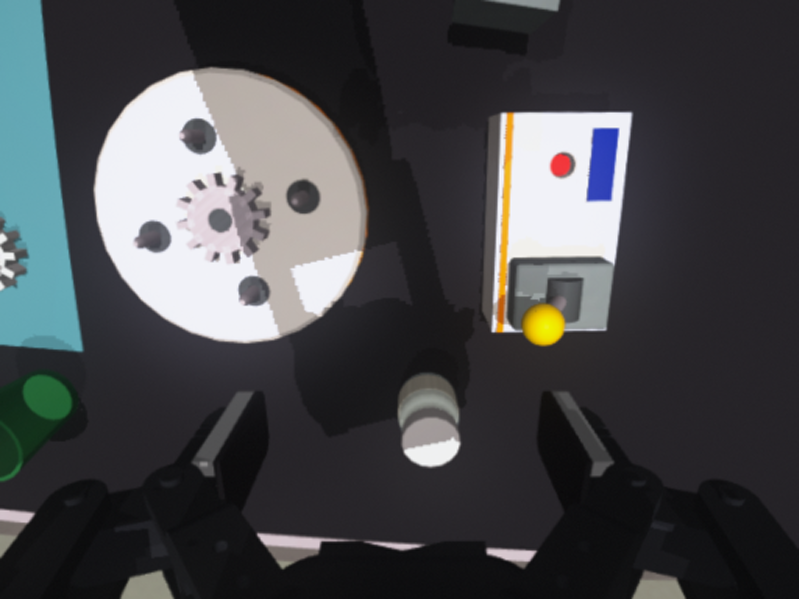

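The lever ball is now at (543,325), leaning towards the stripe. The drive gear is at (220,220), with posts at about (198,136), (303,196), (252,291) and (153,237). I'll measure those and rectify the drive gear to read the tooth angle.

```bash
cat >> h.py <<'E'
def rect(c,img,cx,cy,z,half,ppm):
    "metric top-down view at height z: right = +x world, up = +y world"
    n=int(2*half*ppm*1000); g=(np.arange(n)+.5)/n*2*half-half
    X,Y=np.meshgrid(cx+g,cy-g); P=np.c_[X.ravel(),Y.ravel(),np.full(X.size,z)]
    m=w2p(c,P).astype(np.float32).reshape(n,n,2); return cv2.remap(img,m[...,0],m[...,1],cv2.INTER_CUBIC)
E
python3 - <<'E'
from h import *
import pickle
s=pickle.load(open("w3.pkl","rb")); c=cam("wrist",s); f=1/1.56
def q(l,u,v,z): 
    p=p2w(c,[[u*f,v*f]],[z])[0]; print(l,np.round(p,4)); return p
q("ball",543,325,.125);q("button",562,165,.042)
for u,v in[(512,113),(632,113),(606,329)]: q("box",u,v,.05)
d=q("drive",220,220,.041)
# tips: tilted axles; tapered top
for u,v in[(198,136),(153,237),(252,291),(303,196)]: q("foot",u,v,.025)
for u,v in[(190,135),(142,240),(245,297),(302,198)]: q("tip",u,v,.055)
# circle fit of housing top edge by projecting
for u,v in[(96,190),(367,205),(215,68),(245,342)]: q("rim",u,v,.025)
im=cv2.imread("pics/w3_raw.png")
r=rect(c,im,.5565,.0845,.041,.05,6)
cv2.imwrite("pics/r1.png",r)
E
```

```text
ball [0.5935 0.315  0.125 ]
button [0.5009 0.3365 0.042 ]
box [0.4699 0.2938 0.05  ]
box [0.4621 0.3762 0.05  ]
box [0.6202 0.3913 0.05  ]
drive [0.5606 0.09   0.041 ]
foot [0.5019 0.0694 0.025 ]
foot [0.581  0.0296 0.025 ]
foot [0.6197 0.1083 0.025 ]
foot [0.5402 0.1487 0.025 ]
tip [0.5011 0.0763 0.055 ]
tip [0.5769 0.0368 0.055 ]
tip [0.6148 0.1121 0.055 ]
tip [0.538  0.1539 0.055 ]
rim [ 0.5471 -0.0131  0.025 ]
rim [0.5432 0.1979 0.025 ]
rim [0.4541 0.0834 0.025 ]
rim [0.6656 0.1014 0.025 ]
```

View pics/r1.png

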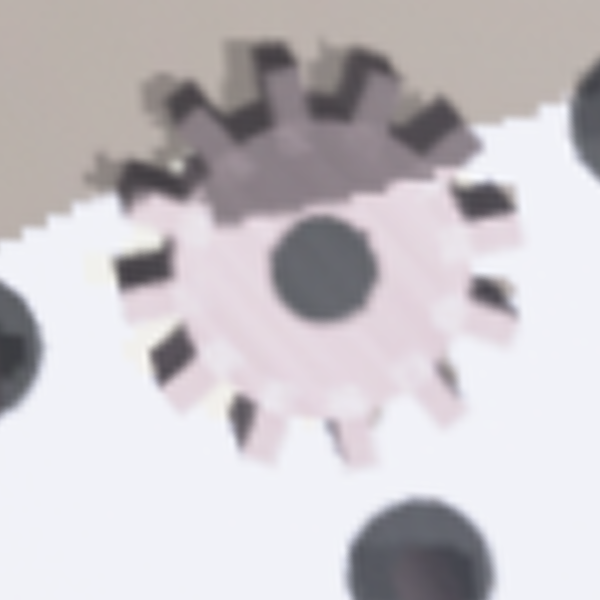

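The ball measures y = 0.315 both by contact and by camera, with a 27 N stop felt, so the lever is at its off stop. The drive teeth average about 12° (mod 30) in world. Now I'll cross-check the head position from the top camera and plan the move to see gear a.

Run:
```python
from h import *
c=cam("top")
for u,v,z in [(561,78,.025),(697,137,.025),(631,270,.025),(493,210,.025),(592,165,.041)]:
    print(np.round(p2w(c,[[95+u/5.3333,150+v/5.2174]],[z])[0],4))
f=.64
for u,v in [(434,255),(524,260),(521,335)]: print("hub",np.round(p2w(c,[[u*f,v*f]],[.056])[0],4))
for u,v in [(434,261),(521,264),(518,338)]: print("teeth",np.round(p2w(c,[[u*f,v*f]],[.016])[0],4))
plan([.60,-.06,.26],94.6)
```

```text
[0.6189 0.1056 0.025 ]
[0.5796 0.0271 0.025 ]
[0.5007 0.0663 0.025 ]
[0.5397 0.1451 0.025 ]
[0.5608 0.086  0.041 ]
hub [ 0.6063 -0.1343  0.056 ]
hub [ 0.5895 -0.3083  0.056 ]
hub [ 0.4427 -0.2912  0.056 ]
teeth [ 0.6055 -0.1357  0.016 ]
teeth [ 0.5925 -0.3094  0.016 ]
teeth [ 0.4434 -0.292   0.016 ]
t5.85 tcp [0.5777 0.2289 0.2597] jaw-yaw 94.64  down-in-tool [1.e+00 1.e-04 5.e-04] F [ 0.5 -0.   0.2] open 0.0850 J6 -75.4
-> rx 0.009 units (world yaw -0.04), then shift units [-1.1000e-02 -1.4487e+01 -4.6000e-02]  ([-2.000e-04 -2.897e-01 -9.000e-04] m)
```

Call:
{"op": "arm_command", "data": {
  "motion": [
    {"dx": 0, "dy": -1, "dz": 0, "rx": 0, "ry": 0, "rz": 0, "hand": -1},
    {"dx": 0, "dy": -1, "dz": 0, "rx": 0, "ry": 0, "rz": 0, "hand": -1},
    {"dx": 0, "dy": -1, "dz": 0, "rx": 0, "ry": 0, "rz": 0, "hand": -1},
    {"dx": 0, "dy": -1, "dz": 0, "rx": 0, "ry": 0, "rz": 0, "hand": -1},
    {"dx": 0, "dy": -1, "dz": 0, "rx": 0, "ry": 0, "rz": 0, "hand": -1},
    {"dx": 0, "dy": -1, "dz": 0, "rx": 0, "ry": 0, "rz": 0, "hand": -1},
    {"dx": 0, "dy": -1, "dz": 0, "rx": 0, "ry": 0, "rz": 0, "hand": -1},
    {"dx": 0, "dy": -1, "dz": 0, "rx": 0, "ry": 0, "rz": 0, "hand": -1},
    {"dx": 0, "dy": -1, "dz": 0, "rx": 0, "ry": 0, "rz": 0, "hand": -1},
    {"dx": 0, "dy": -1, "dz": 0, "rx": 0, "ry": 0, "rz": 0, "hand": -1},
    {"dx": 0, "dy": -1, "dz": 0, "rx": 0, "ry": 0, "rz": 0, "hand": -1},
    {"dx": 0, "dy": -1, "dz": 0, "rx": 0, "ry": 0, "rz": 0, "hand": -1}
  ]
}}

```text
clock: 6.85
tool_pos: [0.5974, -0.0107, 0.2596]
tool_rot: [170.7, 90.0, 175.4]
contact_force: [-0.4, -0.2, 0.7]
opening: 0.0852
```

Call:
{"op": "arm_command", "data": {
  "motion": [
    {"dx": 0, "dy": -1, "dz": -0.3, "rx": 0, "ry": 0, "rz": 0, "hand": -1},
    {"dx": 0, "dy": -1, "dz": -0.3, "rx": 0, "ry": 0, "rz": 0, "hand": -1},
    {"dx": 0, "dy": -1, "dz": 0, "rx": 0, "ry": 0, "rz": 0, "hand": -1},
    {"dx": 0, "dy": -1, "dz": 0, "rx": 0, "ry": 0, "rz": 0, "hand": -1},
    {"dx": 0, "dy": -1, "dz": 0, "rx": 0, "ry": 0, "rz": 0, "hand": -1},
    {"dx": 0, "dy": -1, "dz": 0, "rx": 0, "ry": 0, "rz": 0, "hand": -1},
    {"dx": 0, "dy": -1, "dz": 0, "rx": 0, "ry": 0, "rz": 0, "hand": -1},
    {"dx": 0, "dy": 0, "dz": 0, "rx": 0, "ry": 0, "rz": 0, "hand": -1},
    {"dx": 0, "dy": 0, "dz": 0, "rx": 0, "ry": 0, "rz": 0, "hand": -1}
  ]
}}

```text
clock: 7.6
tool_pos: [0.5968, -0.151, 0.2594]
tool_rot: [156.0, 89.9, 160.6]
contact_force: [0.1, 0.4, -0.5]
opening: 0.0854
```

```bash
cat >> h.py <<'E'
def hubs(c,im,z=.056):
    "orange hub tops: world centre and face angle mod 90 (bright top face only)"
    hsv=cv2.cvtColor(im,cv2.COLOR_BGR2HSV); m=cv2.inRange(hsv,(5,130,150),(22,255,255))
    out=[]
    for k in cv2.findContours(m,cv2.RETR_EXTERNAL,cv2.CHAIN_APPROX_NONE)[0]:
        if cv2.contourArea(k)<80: continue
        w=p2w(c,k[:,0].astype(float),np.full(len(k),z))[:,:2].astype(np.float32)*1000
        r=cv2.minAreaRect(w); out.append((np.round(np.array(r[0])/1000,4),np.round(r[1],1),round(r[2]%90,1))); print("hub",out[-1],"px",k[:,0].mean(0).round())
    return out
E
python3 - <<'E'
from h import *
s=snap("wrist","pics/w4",None,1.56); st()
hubs(cam("wrist",s),cv2.imread("pics/w4_raw.png"))
hubs(cam("top"),cv2.imread("pics/t1_raw.png"))
E
```

```text
t7.65 tcp [ 0.5967 -0.1504  0.2596] jaw-yaw 94.65  down-in-tool [ 1.e+00 -4.e-04  8.e-04] F [ 0.6 -0.3 -0.4] open 0.0856 J6 -111.2
hub (array([ 0.608, -0.132]), array([30.2, 30.1]), 31.9) px [273. 178.]
hub (array([ 0.593, -0.306]), array([30.2, 30.6]), 70.9) px [121. 154.]
hub (array([ 0.4476, -0.2886]), array([25.3, 30.3]), 10.8) px [132.  12.]
hub (array([ 0.4437, -0.2903]), array([30.8, 30.6]), 11.9) px [333. 214.]
hub (array([ 0.6065, -0.1338]), array([31.5, 30. ]), 30.2) px [278. 163.]
```

View pics/w4.png

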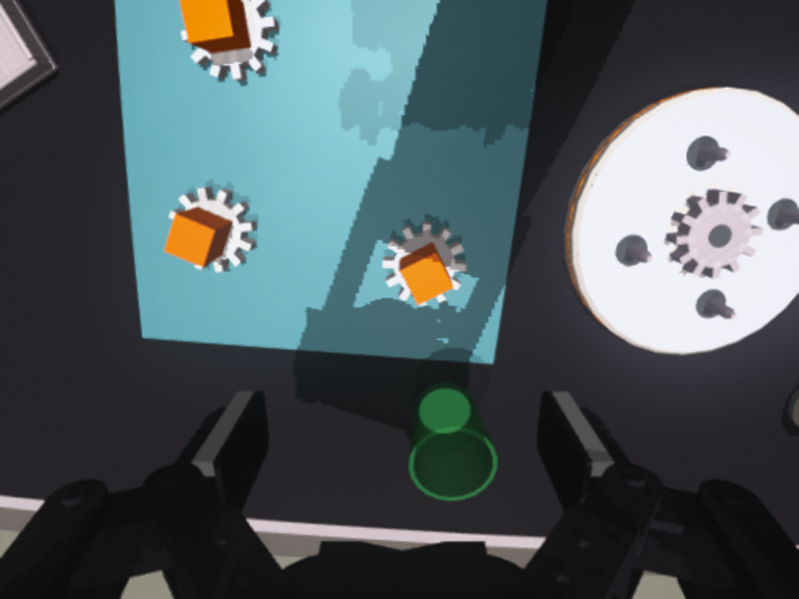

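Hub sizes come out at 30×30 mm, so the fits are good: gear a is at (0.608,−0.132) with its faces at about 31.5°. In the picture it is the hub at (427,272); the beaker is at (452,440) and clear of the gear.

Run:
```python
from h import *
plan([.6075,-.1325,.032],121.4)
```

```text
t7.65 tcp [ 0.5967 -0.1504  0.2596] jaw-yaw 94.65  down-in-tool [ 1.e+00 -4.e-04  8.e-04] F [ 0.6 -0.3 -0.4] open 0.0856 J6 -111.2
-> rx -6.688 units (world yaw +26.75), then shift units [11.379  0.478  0.934]  ([0.2276 0.0096 0.0187] m)
```

Call:
{"op": "arm_command", "data": {
  "motion": [
    {"dx": 0, "dy": 0, "dz": 0, "rx": -0.95, "ry": 0, "rz": 0, "hand": -1},
    {"dx": 0, "dy": 0, "dz": 0, "rx": -0.95, "ry": 0, "rz": 0, "hand": -1},
    {"dx": 0, "dy": 0, "dz": 0, "rx": -0.95, "ry": 0, "rz": 0, "hand": -1},
    {"dx": 0, "dy": 0, "dz": 0, "rx": -0.95, "ry": 0, "rz": 0, "hand": -1},
    {"dx": 0, "dy": 0, "dz": 0, "rx": -0.95, "ry": 0, "rz": 0, "hand": -1},
    {"dx": 0, "dy": 0, "dz": 0, "rx": -0.95, "ry": 0, "rz": 0, "hand": -1},
    {"dx": 0, "dy": 0, "dz": 0, "rx": -0.95, "ry": 0, "rz": 0, "hand": -1},
    {"dx": 0, "dy": 0.24, "dz": 0.47, "rx": 0, "ry": 0, "rz": 0, "hand": -1},
    {"dx": 0.5, "dy": 0.24, "dz": 0.46, "rx": 0, "ry": 0, "rz": 0, "hand": -1},
    {"dx": 1, "dy": 0, "dz": 0, "rx": 0, "ry": 0, "rz": 0, "hand": -1},
    {"dx": 1, "dy": 0, "dz": 0, "rx": 0, "ry": 0, "rz": 0, "hand": -1},
    {"dx": 1, "dy": 0, "dz": 0, "rx": 0, "ry": 0, "rz": 0, "hand": -1}
  ]
}}

```text
clock: 8.65
tool_pos: [0.6079, -0.131, 0.1884]
tool_rot: [97.1, 90.0, 128.3]
contact_force: [-0.2, -0.1, -1.0]
opening: 0.0855
```

Run:
```python
from h import *
plan([.6075,-.1325,.032],121.4)
```

```text
t8.65 tcp [ 0.6079 -0.131   0.1884] jaw-yaw 121.19  down-in-tool [ 1.e+00 -3.e-04  0.e+00] F [-0.2 -0.1 -1. ] open 0.0855 J6 -135.7
-> rx -0.053 units (world yaw +0.21), then shift units [ 7.82  -0.055 -0.054]  ([ 0.1564 -0.0011 -0.0011] m)
```

Call:
{"op": "arm_command", "data": {
  "motion": [
    {"dx": 0.87, "dy": 0, "dz": 0, "rx": 0, "ry": 0, "rz": 0, "hand": -1},
    {"dx": 0.87, "dy": 0, "dz": 0, "rx": 0, "ry": 0, "rz": 0, "hand": -1},
    {"dx": 0.87, "dy": 0, "dz": 0, "rx": 0, "ry": 0, "rz": 0, "hand": -1},
    {"dx": 0.87, "dy": 0, "dz": 0, "rx": 0, "ry": 0, "rz": 0, "hand": -1},
    {"dx": 0.87, "dy": 0, "dz": 0, "rx": 0, "ry": 0, "rz": 0, "hand": -1},
    {"dx": 0.87, "dy": 0, "dz": 0, "rx": 0, "ry": 0, "rz": 0, "hand": -1},
    {"dx": 0.87, "dy": 0, "dz": 0, "rx": 0, "ry": 0, "rz": 0, "hand": -1},
    {"dx": 0.87, "dy": 0, "dz": 0, "rx": 0, "ry": 0, "rz": 0, "hand": -1},
    {"dx": 0.87, "dy": 0, "dz": 0, "rx": 0, "ry": 0, "rz": 0, "hand": -1},
    {"dx": 0, "dy": 0, "dz": 0, "rx": 0, "ry": 0, "rz": 0, "hand": -1}
  ]
}}

```text
clock: 9.48
tool_pos: [0.6059, -0.1309, 0.0291]
tool_rot: [132.3, 89.7, 163.5]
contact_force: [-0.2, 0.8, -1.0]
opening: 0.0855
```

Call:
{"op": "arm_command", "data": {
  "motion": [
    {"dx": 0, "dy": 0, "dz": 0, "rx": 0, "ry": 0, "rz": 0, "hand": 1},
    {"dx": 0, "dy": 0, "dz": 0, "rx": 0, "ry": 0, "rz": 0, "hand": 1},
    {"dx": 0, "dy": 0, "dz": 0, "rx": 0, "ry": 0, "rz": 0, "hand": 1},
    {"dx": 0, "dy": 0, "dz": 0, "rx": 0, "ry": 0, "rz": 0, "hand": 1},
    {"dx": 0, "dy": 0, "dz": 0, "rx": 0, "ry": 0, "rz": 0, "hand": 1},
    {"dx": 0, "dy": 0, "dz": 0, "rx": 0, "ry": 0, "rz": 0, "hand": 1},
    {"dx": 0, "dy": 0, "dz": 0, "rx": 0, "ry": 0, "rz": 0, "hand": 1},
    {"dx": 0, "dy": 0, "dz": 0, "rx": 0, "ry": 0, "rz": 0, "hand": 1}
  ],
  "newtons": 40
}}

```text
clock: 10.15
tool_pos: [0.6079, -0.1328, 0.0346]
tool_rot: [-35.8, 89.9, -4.6]
contact_force: [-0.7, 3.1, 6.4]
opening: 0.0294
```

Run:
```python
from h import *
plan([.6075,-.1325,.14])
```

```text
t10.15 tcp [ 0.6079 -0.1328  0.0346] jaw-yaw 121.25  down-in-tool [ 1.0e+00  9.0e-04 -1.2e-03] F [-0.7  3.1  6.4] open 0.0294 J6 -135.9
-> rx -0.000 units (world yaw +0.00), then shift units [-5.271e+00  1.900e-02 -4.000e-03]  ([-1.054e-01  4.000e-04 -1.000e-04] m)
```

Gear a is gripped (opening 29.4 mm). Lift, and turn to the expected mesh angle of about 130°.

Call:
{"op": "arm_command", "data": {
  "motion": [
    {"dx": -0.4, "dy": 0, "dz": 0, "rx": 0, "ry": 0, "rz": 0, "hand": 1},
    {"dx": -0.8, "dy": 0, "dz": 0, "rx": 0, "ry": 0, "rz": 0, "hand": 1},
    {"dx": -1, "dy": 0, "dz": 0, "rx": -0.56, "ry": 0, "rz": 0, "hand": 1},
    {"dx": -1, "dy": 0, "dz": 0, "rx": -0.56, "ry": 0, "rz": 0, "hand": 1},
    {"dx": -1, "dy": 0, "dz": 0, "rx": -0.56, "ry": 0, "rz": 0, "hand": 1},
    {"dx": -1, "dy": 0, "dz": 0, "rx": -0.56, "ry": 0, "rz": 0, "hand": 1},
    {"dx": 0, "dy": 0, "dz": 0, "rx": 0, "ry": 0, "rz": 0, "hand": 1},
    {"dx": 0, "dy": 0, "dz": 0, "rx": 0, "ry": 0, "rz": 0, "hand": 1}
  ]
}}

```text
clock: 10.82
tool_pos: [0.6077, -0.1329, 0.1385]
tool_rot: [-56.5, 89.9, -16.4]
contact_force: [0.3, -0.7, -1.5]
opening: 0.0291
```

Run:
```python
from h import *
plan([.5799,.0287,.137],130.2)
```

```text
t10.82 tcp [ 0.6077 -0.1329  0.1385] jaw-yaw 130.16  down-in-tool [ 1.      0.0016 -0.0011] F [ 0.3 -0.7 -1.5] open 0.0291 J6 -144.8
-> rx -0.009 units (world yaw +0.04), then shift units [0.07  7.069 4.151]  ([0.0014 0.1414 0.083 ] m)
```

Call:
{"op": "arm_command", "data": {
  "motion": [
    {"dx": 0, "dy": 0.51, "dz": 0.3, "rx": 0, "ry": 0, "rz": 0, "hand": 1},
    {"dx": 0, "dy": 0.82, "dz": 0.48, "rx": 0, "ry": 0, "rz": 0, "hand": 1},
    {"dx": 0, "dy": 0.82, "dz": 0.48, "rx": 0, "ry": 0, "rz": 0, "hand": 1},
    {"dx": 0, "dy": 0.82, "dz": 0.48, "rx": 0, "ry": 0, "rz": 0, "hand": 1},
    {"dx": 0, "dy": 0.82, "dz": 0.48, "rx": 0, "ry": 0, "rz": 0, "hand": 1},
    {"dx": 0, "dy": 0.82, "dz": 0.48, "rx": 0, "ry": 0, "rz": 0, "hand": 1},
    {"dx": 0, "dy": 0.82, "dz": 0.48, "rx": 0, "ry": 0, "rz": 0, "hand": 1},
    {"dx": 0, "dy": 0.82, "dz": 0.48, "rx": 0, "ry": 0, "rz": 0, "hand": 1},
    {"dx": 0, "dy": 0.82, "dz": 0.48, "rx": 0, "ry": 0, "rz": 0, "hand": 1},
    {"dx": 0, "dy": 0, "dz": 0, "rx": 0, "ry": 0, "rz": 0, "hand": 1},
    {"dx": 0, "dy": 0, "dz": 0, "rx": 0, "ry": 0, "rz": 0, "hand": 1}
  ]
}}

```text
clock: 11.73
tool_pos: [0.5786, 0.0297, 0.1362]
tool_rot: [141.1, 89.9, -178.7]
contact_force: [-0.3, -0.0, -1.5]
opening: 0.0292
```

Run:
```python
from h import *
plan([.5799,.0287,.093],130.2)
```

```text
t11.73 tcp [0.5786 0.0297 0.1362] jaw-yaw 130.27  down-in-tool [ 1.     -0.0012  0.0014] F [-0.3 -0.  -1.5] open 0.0292 J6 -129.9
-> rx 0.018 units (world yaw -0.07), then shift units [ 2.158 -0.085  0.021]  ([ 0.0432 -0.0017  0.0004] m)
```

Call:
{"op": "arm_command", "data": {
  "motion": [
    {"dx": 0.6, "dy": -0.08, "dz": 0.02, "rx": 0, "ry": 0, "rz": 0, "hand": 1},
    {"dx": 0.6, "dy": 0, "dz": 0, "rx": 0, "ry": 0, "rz": 0, "hand": 1},
    {"dx": 0.6, "dy": 0, "dz": 0, "rx": 0, "ry": 0, "rz": 0, "hand": 1},
    {"dx": 0.3, "dy": 0, "dz": 0, "rx": 0, "ry": 0, "rz": 0, "hand": 1},
    {"dx": 0.3, "dy": 0, "dz": 0, "rx": 0, "ry": 0, "rz": 0, "hand": 1},
    {"dx": 0.2, "dy": 0, "dz": 0, "rx": 0, "ry": 0, "rz": 0, "hand": 1},
    {"dx": 0.2, "dy": 0, "dz": 0, "rx": 0, "ry": 0, "rz": 0, "hand": 1},
    {"dx": 0, "dy": 0, "dz": 0, "rx": 0, "ry": 0, "rz": 0, "hand": 1}
  ]
}}

```text
clock: 12.4
tool_pos: [0.5804, 0.0277, 0.0807]
tool_rot: [128.3, 89.9, 168.5]
contact_force: [-1.6, 0.8, -2.5]
opening: 0.0295
```

Run:
```python
from h import *
plan([.5799,.0287,.0596],130.2)
```

```text
t12.40 tcp [0.5804 0.0277 0.0807] jaw-yaw 130.22  down-in-tool [ 1.e+00 -8.e-04  7.e-04] F [-1.6  0.8 -2.5] open 0.0295 J6 -130.0
-> rx 0.004 units (world yaw -0.02), then shift units [1.056 0.051 0.013]  ([0.0211 0.001  0.0003] m)
```

Call:
{"op": "arm_command", "data": {
  "motion": [
    {"dx": 0.15, "dy": 0, "dz": 0, "rx": 0, "ry": 0, "rz": 0, "hand": 1},
    {"dx": 0.15, "dy": 0, "dz": 0, "rx": 0, "ry": 0, "rz": 0, "hand": 1},
    {"dx": 0.15, "dy": 0, "dz": 0, "rx": 0, "ry": 0, "rz": 0, "hand": 1},
    {"dx": 0, "dy": 0, "dz": 0, "rx": 0, "ry": 0, "rz": 0, "hand": 1}
  ]
}}

```text
clock: 12.73
tool_pos: [0.5805, 0.028, 0.0721]
tool_rot: [87.9, 90.0, 128.1]
contact_force: [-1.1, 3.3, -3.0]
opening: 0.0292
```

It is below the out-of-mesh rest level with no upward force, so it looks meshed. Keep lowering.

Call:
{"op": "arm_command", "data": {
  "motion": [
    {"dx": 0.15, "dy": 0, "dz": 0, "rx": 0, "ry": 0, "rz": 0, "hand": 1},
    {"dx": 0.15, "dy": 0, "dz": 0, "rx": 0, "ry": 0, "rz": 0, "hand": 1},
    {"dx": 0.15, "dy": 0, "dz": 0, "rx": 0, "ry": 0, "rz": 0, "hand": 1},
    {"dx": 0.15, "dy": 0, "dz": 0, "rx": 0, "ry": 0, "rz": 0, "hand": 1},
    {"dx": 0.1, "dy": 0, "dz": 0, "rx": 0, "ry": 0, "rz": 0, "hand": 1},
    {"dx": 0, "dy": 0, "dz": 0, "rx": 0, "ry": 0, "rz": 0, "hand": 1},
    {"dx": 0, "dy": 0, "dz": 0, "rx": 0, "ry": 0, "rz": 0, "hand": 1}
  ]
}}

```text
clock: 13.32
tool_pos: [0.5806, 0.0281, 0.0596]
tool_rot: [52.0, 90.0, 92.3]
contact_force: [-11.0, 4.4, 11.3]
opening: 0.0292
```

Seated at exactly the expected height (0.0596) with an 11 N floor reaction. Release and rise.

Call:
{"op": "arm_command", "data": {
  "motion": [
    {"dx": -0.05, "dy": 0, "dz": 0, "rx": 0, "ry": 0, "rz": 0, "hand": -0.4},
    {"dx": 0, "dy": 0, "dz": 0, "rx": 0, "ry": 0, "rz": 0, "hand": -0.4},
    {"dx": 0, "dy": 0, "dz": 0, "rx": 0, "ry": 0, "rz": 0, "hand": -0.4},
    {"dx": -0.3, "dy": 0, "dz": 0, "rx": 0, "ry": 0, "rz": 0, "hand": -0.4},
    {"dx": -0.8, "dy": 0, "dz": 0, "rx": 0, "ry": 0, "rz": 0, "hand": -0.4},
    {"dx": -1, "dy": 0, "dz": 0, "rx": 0, "ry": 0, "rz": 0, "hand": -0.4},
    {"dx": -1, "dy": 0, "dz": 0, "rx": 0, "ry": 0, "rz": 0, "hand": -1},
    {"dx": -1, "dy": 0, "dz": 0, "rx": 0, "ry": 0, "rz": 0, "hand": -1},
    {"dx": -1, "dy": 0, "dz": 0, "rx": 0, "ry": 0, "rz": 0, "hand": -1},
    {"dx": -1, "dy": 0, "dz": 0, "rx": 0, "ry": 0, "rz": 0, "hand": -1},
    {"dx": -1, "dy": 0, "dz": 0, "rx": 0, "ry": 0, "rz": 0, "hand": -1},
    {"dx": 0, "dy": 0, "dz": 0, "rx": 0, "ry": 0, "rz": 0, "hand": -1}
  ]
}}

```text
clock: 14.32
tool_pos: [0.5819, 0.0276, 0.2064]
tool_rot: [-42.0, 89.7, -1.8]
contact_force: [0.4, -0.1, 1.5]
opening: 0.0851
```

Run:
```python
from h import *
s=snap("wrist","pics/w5",None,1.56); st()
hubs(cam("wrist",s),cv2.imread("pics/w5_raw.png"))
hubs(cam("wrist",s),cv2.imread("pics/w5_raw.png"),.081)
plan([.593,-.20,.26],71)
plan([.445,-.20,.26],101)
```

```text
t14.37 tcp [0.5815 0.0277 0.2042] jaw-yaw 130.22  down-in-tool [ 1.      0.0026 -0.0028] F [-0.1  0.6  0. ] open 0.0854 J6 -130.0
hub (array([0.5203, 0.2892]), array([99.9,  4.8]), 6.1) px [471. 284.]
hub (array([0.5865, 0.0338]), array([31.7, 32.7]), 40.4) px [260. 186.]
hub (array([0.5201, 0.2616]), array([91.1,  4.4]), 6.1) px [471. 284.]
hub (array([0.5804, 0.0287]), array([28.9, 29.8]), 40.4) px [260. 186.]
t14.37 tcp [0.5815 0.0277 0.2042] jaw-yaw 130.22  down-in-tool [ 1.      0.0026 -0.0028] F [-0.1  0.6  0. ] open 0.0854 J6 -130.0
-> rx 14.805 units (world yaw -59.22), then shift units [ -2.751 -10.582   4.258]  ([-0.055  -0.2116  0.0852] m)
t14.37 tcp [0.5815 0.0277 0.2042] jaw-yaw 130.22  down-in-tool [ 1.      0.0026 -0.0028] F [-0.1  0.6  0. ] open 0.0854 J6 -130.0
-> rx 7.305 units (world yaw -29.22), then shift units [-2.79  -9.879 -8.863]  ([-0.0558 -0.1976 -0.1773] m)
```

Gear a is seated: its hub at z = 0.081 measures (0.5804,0.0287), right on the post. Next is gear c.

Call:
{"op": "arm_command", "data": {
  "motion": [
    {"dx": -0.2, "dy": 0, "dz": 0, "rx": 0.9, "ry": 0, "rz": 0, "hand": -1},
    {"dx": -0.2, "dy": 0, "dz": 0, "rx": 0.9, "ry": 0, "rz": 0, "hand": -1},
    {"dx": -0.2, "dy": 0, "dz": 0, "rx": 0.9, "ry": 0, "rz": 0, "hand": -1},
    {"dx": -0.2, "dy": 0, "dz": 0, "rx": 0.9, "ry": 0, "rz": 0, "hand": -1},
    {"dx": -0.2, "dy": 0, "dz": 0, "rx": 0.9, "ry": 0, "rz": 0, "hand": -1},
    {"dx": -0.2, "dy": 0, "dz": 0, "rx": 0.9, "ry": 0, "rz": 0, "hand": -1},
    {"dx": -0.2, "dy": 0, "dz": 0, "rx": 0.9, "ry": 0, "rz": 0, "hand": -1},
    {"dx": -0.2, "dy": 0, "dz": 0, "rx": 0.9, "ry": 0, "rz": 0, "hand": -1},
    {"dx": 0, "dy": -0.9, "dz": -0.7, "rx": 0, "ry": 0, "rz": 0, "hand": -1},
    {"dx": 0, "dy": -0.9, "dz": -0.7, "rx": 0, "ry": 0, "rz": 0, "hand": -1},
    {"dx": 0, "dy": -0.9, "dz": -0.7, "rx": 0, "ry": 0, "rz": 0, "hand": -1},
    {"dx": 0, "dy": -0.9, "dz": -0.7, "rx": 0, "ry": 0, "rz": 0, "hand": -1}
  ]
}}

```text
clock: 15.37
tool_pos: [0.5393, -0.0547, 0.2326]
tool_rot: [171.2, 89.9, -177.3]
contact_force: [0.6, -0.5, 0.5]
opening: 0.0855
```

Call:
{"op": "arm_command", "data": {
  "motion": [
    {"dx": 0, "dy": -0.95, "dz": -0.7, "rx": 0, "ry": 0, "rz": 0, "hand": -1},
    {"dx": 0, "dy": -0.95, "dz": -0.7, "rx": 0, "ry": 0, "rz": 0, "hand": -1},
    {"dx": 0, "dy": -0.95, "dz": -0.7, "rx": 0, "ry": 0, "rz": 0, "hand": -1},
    {"dx": 0, "dy": -0.95, "dz": -0.7, "rx": 0, "ry": 0, "rz": 0, "hand": -1},
    {"dx": 0, "dy": -0.95, "dz": -0.7, "rx": 0, "ry": 0, "rz": 0, "hand": -1},
    {"dx": 0, "dy": -0.95, "dz": -0.7, "rx": 0, "ry": 0, "rz": 0, "hand": -1},
    {"dx": 0, "dy": -0.95, "dz": -0.7, "rx": 0, "ry": 0, "rz": 0, "hand": -1},
    {"dx": 0, "dy": -0.8, "dz": -0.5, "rx": 0, "ry": 0, "rz": 0, "hand": -1},
    {"dx": 0, "dy": 0, "dz": 0, "rx": 0, "ry": 0, "rz": 0, "hand": -1},
    {"dx": 0, "dy": 0, "dz": 0, "rx": 0, "ry": 0, "rz": 0, "hand": -1}
  ]
}}

```text
clock: 16.2
tool_pos: [0.4633, -0.2219, 0.2329]
tool_rot: [140.4, 90.0, 151.7]
contact_force: [0.4, -0.2, -0.4]
opening: 0.0857
```

Run:
```python
from h import *
s=snap("wrist","pics/w6",None,1.56)
hubs(cam("wrist",s),cv2.imread("pics/w6_raw.png"))
plan([.4445,-.290,.20],101.4)
```

```text
hub (array([0.5884, 0.0457]), array([20.2, 31.4]), 55.4) px [446. 307.]
hub (array([0.5663, 0.022 ]), array([39.3, 21.6]), 68.4) px [433. 292.]
hub (array([ 0.593 , -0.2942]), array([29.8, 12.9]), 5.8) px [174. 265.]
hub (array([ 0.4403, -0.3185]), array([31.3, 33.3]), 11.0) px [168. 133.]
t16.25 tcp [ 0.4636 -0.2213  0.233 ] jaw-yaw 101.38  down-in-tool [ 1.e+00 -5.e-04  5.e-04] F [-0.2  0.5  0.5] open 0.0852 J6 -129.7
-> rx -0.006 units (world yaw +0.02), then shift units [ 1.649 -3.179 -1.614]  ([ 0.033  -0.0636 -0.0323] m)
```

Gear c has been knocked: it now reads about (0.440,−0.318). I'll move over it and measure again.

Call:
{"op": "arm_command", "data": {
  "motion": [
    {"dx": 0, "dy": -0.9, "dz": -0.45, "rx": 0, "ry": 0, "rz": 0, "hand": -1},
    {"dx": 0, "dy": -0.9, "dz": -0.45, "rx": 0, "ry": 0, "rz": 0, "hand": -1},
    {"dx": 0, "dy": -0.9, "dz": -0.45, "rx": 0, "ry": 0, "rz": 0, "hand": -1},
    {"dx": 0, "dy": -0.9, "dz": -0.45, "rx": 0, "ry": 0, "rz": 0, "hand": -1},
    {"dx": 0, "dy": -0.9, "dz": -0.45, "rx": 0, "ry": 0, "rz": 0, "hand": -1},
    {"dx": 0, "dy": 0, "dz": 0, "rx": 0, "ry": 0, "rz": 0, "hand": -1},
    {"dx": 0, "dy": 0, "dz": 0, "rx": 0, "ry": 0, "rz": 0, "hand": -1}
  ]
}}

```text
clock: 16.83
tool_pos: [0.4376, -0.3183, 0.2331]
tool_rot: [118.5, 90.0, 129.9]
contact_force: [-0.7, -0.2, -0.0]
opening: 0.0856
```

Run:
```python
from h import *
s=snap("wrist","pics/w7",None,1.56); snap("top","pics/t2")
hubs(cam("wrist",s),cv2.imread("pics/w7_raw.png"));hubs(cam("top"),cv2.imread("pics/t2_raw.png"))
plan([.440,-.318,.20],101.4)
```

```text
hub (array([0.5782, 0.0415]), array([83.3, 22.2]), 54.4) px [500. 327.]
hub (array([ 0.5917, -0.3071]), array([30.3, 30.5]), 70.2) px [242. 295.]
hub (array([ 0.4384, -0.3216]), array([36.8, 28.8]), 12.0) px [255. 173.]
hub (array([0.585 , 0.0296]), array([31.1, 30.1]), 42.3) px [224. 172.]
t16.93 tcp [ 0.4378 -0.3176  0.2333] jaw-yaw 101.47  down-in-tool [ 1.e+00 -5.e-04  1.e-04] F [-0.3  0.1 -0.3] open 0.0855 J6 -140.1
-> rx 0.017 units (world yaw -0.07), then shift units [ 1.663 -0.042  0.102]  ([ 0.0333 -0.0008  0.002 ] m)
```

View pics/w7.png

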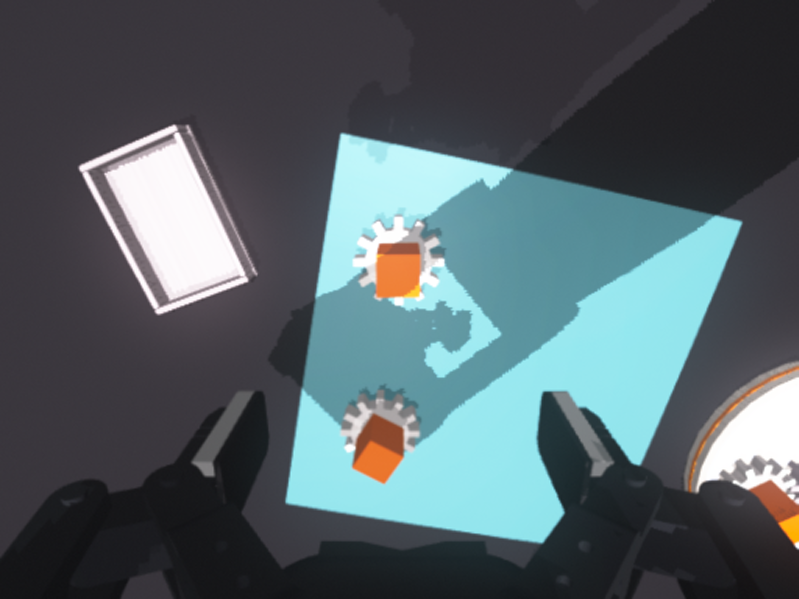

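Gear c is now under the gripper with its hub's top face centred near (398,276). The clip tray is to the left, clear of the gripper.

Run:
```python
from h import *
c=cam("wrist"); p=p2w(c,np.array([[377,256],[419,254],[419,297],[377,297]])/1.56,np.full(4,.056)); print(np.round(p,4),p.mean(0), np.linalg.norm(np.diff(p,axis=0),axis=1))
plan([*p.mean(0)[:2],.034],101.5)
```

```text
[[ 0.4316 -0.3357  0.056 ]
 [ 0.4247 -0.3085  0.056 ]
 [ 0.4542 -0.3022  0.056 ]
 [ 0.46   -0.3304  0.056 ]] [ 0.4426133  -0.31919619  0.056     ] [0.02808544 0.03017288 0.02885601]
t16.93 tcp [ 0.4378 -0.3176  0.2333] jaw-yaw 101.47  down-in-tool [ 1.e+00 -5.e-04  1.e-04] F [-0.3  0.1 -0.3] open 0.0855 J6 -140.1
-> rx -0.008 units (world yaw +0.03), then shift units [ 9.963 -0.131  0.219]  ([ 0.1993 -0.0026  0.0044] m)
```

Call:
{"op": "arm_command", "data": {
  "motion": [
    {"dx": 0.9, "dy": -0.13, "dz": 0.21, "rx": 0, "ry": 0, "rz": 0, "hand": -1},
    {"dx": 1, "dy": 0, "dz": 0, "rx": 0, "ry": 0, "rz": 0, "hand": -1},
    {"dx": 1, "dy": 0, "dz": 0, "rx": 0, "ry": 0, "rz": 0, "hand": -1},
    {"dx": 1, "dy": 0, "dz": 0, "rx": 0, "ry": 0, "rz": 0, "hand": -1},
    {"dx": 1, "dy": 0, "dz": 0, "rx": 0, "ry": 0, "rz": 0, "hand": -1},
    {"dx": 1, "dy": 0, "dz": 0, "rx": 0, "ry": 0, "rz": 0, "hand": -1},
    {"dx": 1, "dy": 0, "dz": 0, "rx": 0, "ry": 0, "rz": 0, "hand": -1},
    {"dx": 1, "dy": 0, "dz": 0, "rx": 0, "ry": 0, "rz": 0, "hand": -1},
    {"dx": 1, "dy": 0, "dz": 0, "rx": 0, "ry": 0, "rz": 0, "hand": -1},
    {"dx": 0.6, "dy": 0, "dz": 0, "rx": 0, "ry": 0, "rz": 0, "hand": -1},
    {"dx": 0.35, "dy": 0, "dz": 0, "rx": 0, "ry": 0, "rz": 0, "hand": -1},
    {"dx": 0, "dy": 0, "dz": 0, "rx": 0, "ry": 0, "rz": 0, "hand": -1}
  ]
}}

```text
clock: 17.93
tool_pos: [0.4419, -0.3194, 0.0354]
tool_rot: [129.8, 89.9, 141.2]
contact_force: [-0.1, -0.4, 0.3]
opening: 0.0853
```

Call:
{"op": "arm_command", "data": {
  "motion": [
    {"dx": 0, "dy": 0, "dz": 0, "rx": 0, "ry": 0, "rz": 0, "hand": 1},
    {"dx": 0, "dy": 0, "dz": 0, "rx": 0, "ry": 0, "rz": 0, "hand": 1},
    {"dx": 0, "dy": 0, "dz": 0, "rx": 0, "ry": 0, "rz": 0, "hand": 1},
    {"dx": 0, "dy": 0, "dz": 0, "rx": 0, "ry": 0, "rz": 0, "hand": 1},
    {"dx": 0, "dy": 0, "dz": 0, "rx": 0, "ry": 0, "rz": 0, "hand": 1},
    {"dx": 0, "dy": 0, "dz": 0, "rx": 0, "ry": 0, "rz": 0, "hand": 1},
    {"dx": 0, "dy": 0, "dz": 0, "rx": 0, "ry": 0, "rz": 0, "hand": 1},
    {"dx": 0, "dy": 0, "dz": 0, "rx": 0, "ry": 0, "rz": 0, "hand": 1}
  ],
  "newtons": 40
}}

```text
clock: 18.6
tool_pos: [0.4423, -0.3205, 0.0373]
tool_rot: [-49.4, 89.9, -38.0]
contact_force: [-0.8, -0.4, 6.9]
opening: 0.0292
```

Run:
```python
from h import *
plan([.5014,.0678,.137],100.2)
```

```text
t18.60 tcp [ 0.4423 -0.3205  0.0373] jaw-yaw 101.42  down-in-tool [ 1.e+00  8.e-04 -7.e-04] F [-0.8 -0.4  6.9] open 0.0292 J6 -140.0
-> rx 0.305 units (world yaw -1.22), then shift units [-4.995 18.581  6.348]  ([-0.0999  0.3716  0.127 ] m)
```

Call:
{"op": "arm_command", "data": {
  "motion": [
    {"dx": -0.4, "dy": 0, "dz": 0, "rx": 0, "ry": 0, "rz": 0, "hand": 1},
    {"dx": -0.8, "dy": 0, "dz": 0, "rx": 0.3, "ry": 0, "rz": 0, "hand": 1},
    {"dx": -1, "dy": 0, "dz": 0, "rx": 0, "ry": 0, "rz": 0, "hand": 1},
    {"dx": -1, "dy": 0, "dz": 0, "rx": 0, "ry": 0, "rz": 0, "hand": 1},
    {"dx": -1, "dy": 0, "dz": 0, "rx": 0, "ry": 0, "rz": 0, "hand": 1},
    {"dx": -0.8, "dy": 0, "dz": 0, "rx": 0, "ry": 0, "rz": 0, "hand": 1},
    {"dx": 0, "dy": 0.6, "dz": 0.2, "rx": 0, "ry": 0, "rz": 0, "hand": 1},
    {"dx": 0, "dy": 1, "dz": 0.34, "rx": 0, "ry": 0, "rz": 0, "hand": 1},
    {"dx": 0, "dy": 1, "dz": 0.34, "rx": 0, "ry": 0, "rz": 0, "hand": 1},
    {"dx": 0, "dy": 1, "dz": 0.34, "rx": 0, "ry": 0, "rz": 0, "hand": 1},
    {"dx": 0, "dy": 1, "dz": 0.34, "rx": 0, "ry": 0, "rz": 0, "hand": 1},
    {"dx": 0, "dy": 1, "dz": 0.34, "rx": 0, "ry": 0, "rz": 0, "hand": 1}
  ]
}}

```text
clock: 19.6
tool_pos: [0.4592, -0.2015, 0.1357]
tool_rot: [135.1, 89.9, 145.3]
contact_force: [0.5, -0.1, -1.0]
opening: 0.0299
```

Call:
{"op": "arm_command", "data": {
  "motion": [
    {"dx": 0, "dy": 1, "dz": 0.34, "rx": 0, "ry": 0, "rz": 0, "hand": 1},
    {"dx": 0, "dy": 1, "dz": 0.34, "rx": 0, "ry": 0, "rz": 0, "hand": 1},
    {"dx": 0, "dy": 1, "dz": 0.34, "rx": 0, "ry": 0, "rz": 0, "hand": 1},
    {"dx": 0, "dy": 1, "dz": 0.34, "rx": 0, "ry": 0, "rz": 0, "hand": 1},
    {"dx": 0, "dy": 1, "dz": 0.34, "rx": 0, "ry": 0, "rz": 0, "hand": 1},
    {"dx": 0, "dy": 1, "dz": 0.34, "rx": 0, "ry": 0, "rz": 0, "hand": 1},
    {"dx": 0, "dy": 1, "dz": 0.34, "rx": 0, "ry": 0, "rz": 0, "hand": 1},
    {"dx": 0, "dy": 1, "dz": 0.34, "rx": 0, "ry": 0, "rz": 0, "hand": 1},
    {"dx": 0, "dy": 1, "dz": 0.34, "rx": 0, "ry": 0, "rz": 0, "hand": 1},
    {"dx": 0, "dy": 1, "dz": 0.34, "rx": 0, "ry": 0, "rz": 0, "hand": 1},
    {"dx": 0, "dy": 0, "dz": 0, "rx": 0, "ry": 0, "rz": 0, "hand": 1},
    {"dx": 0, "dy": 0, "dz": 0, "rx": 0, "ry": 0, "rz": 0, "hand": 1}
  ]
}}

```text
clock: 20.6
tool_pos: [0.4905, 0.0068, 0.1358]
tool_rot: [168.0, 89.9, 178.3]
contact_force: [-0.1, -0.5, -1.6]
opening: 0.0295
```

Run:
```python
from h import *
plan([.5015,.0678,.0623],100.2)
```

```text
t20.60 tcp [0.4905 0.0068 0.1358] jaw-yaw 100.33  down-in-tool [ 1.e+00 -2.e-04  1.e-03] F [-0.1 -0.5 -1.6] open 0.0295 J6 -102.5
-> rx 0.034 units (world yaw -0.13), then shift units [3.675 2.903 1.087]  ([0.0735 0.0581 0.0217] m)
```

Call:
{"op": "arm_command", "data": {
  "motion": [
    {"dx": 0, "dy": 0.9, "dz": 0.3, "rx": 0, "ry": 0, "rz": 0, "hand": 1},
    {"dx": 0, "dy": 1, "dz": 0.4, "rx": 0, "ry": 0, "rz": 0, "hand": 1},
    {"dx": 0, "dy": 1, "dz": 0.39, "rx": 0, "ry": 0, "rz": 0, "hand": 1},
    {"dx": 0, "dy": 0, "dz": 0, "rx": 0, "ry": 0, "rz": 0, "hand": 1},
    {"dx": 0, "dy": 0, "dz": 0, "rx": 0, "ry": 0, "rz": 0, "hand": 1},
    {"dx": 0.5, "dy": 0, "dz": 0, "rx": 0, "ry": 0, "rz": 0, "hand": 1},
    {"dx": 0.5, "dy": 0, "dz": 0, "rx": 0, "ry": 0, "rz": 0, "hand": 1},
    {"dx": 0.4, "dy": 0, "dz": 0, "rx": 0, "ry": 0, "rz": 0, "hand": 1},
    {"dx": 0, "dy": 0, "dz": 0, "rx": 0, "ry": 0, "rz": 0, "hand": 1}
  ]
}}

```text
clock: 21.35
tool_pos: [0.5011, 0.0659, 0.1058]
tool_rot: [175.7, 89.8, -174.1]
contact_force: [-1.2, 0.1, -1.2]
opening: 0.0293
```

Run:
```python
from h import *
plan([.5015,.0678,.0623],100.2)
```

```text
t21.35 tcp [0.5011 0.0659 0.1058] jaw-yaw 100.17  down-in-tool [ 1.0e+00 -2.0e-04  3.3e-03] F [-1.2  0.1 -1.2] open 0.0293 J6 -95.6
-> rx -0.008 units (world yaw +0.03), then shift units [2.176 0.09  0.045]  ([0.0435 0.0018 0.0009] m)
```

Call:
{"op": "arm_command", "data": {
  "motion": [
    {"dx": 0.2, "dy": 0.09, "dz": 0.03, "rx": 0, "ry": 0, "rz": 0, "hand": 1},
    {"dx": 0.3, "dy": 0, "dz": 0, "rx": 0, "ry": 0, "rz": 0, "hand": 1},
    {"dx": 0.3, "dy": 0, "dz": 0, "rx": 0, "ry": 0, "rz": 0, "hand": 1},
    {"dx": 0.25, "dy": 0, "dz": 0, "rx": 0, "ry": 0, "rz": 0, "hand": 1},
    {"dx": 0.25, "dy": 0, "dz": 0, "rx": 0, "ry": 0, "rz": 0, "hand": 1},
    {"dx": 0.2, "dy": 0, "dz": 0, "rx": 0, "ry": 0, "rz": 0, "hand": 1},
    {"dx": 0.2, "dy": 0, "dz": 0, "rx": 0, "ry": 0, "rz": 0, "hand": 1},
    {"dx": 0, "dy": 0, "dz": 0, "rx": 0, "ry": 0, "rz": 0, "hand": 1},
    {"dx": 0, "dy": 0, "dz": 0, "rx": 0, "ry": 0, "rz": 0, "hand": 1}
  ]
}}

```text
clock: 22.1
tool_pos: [0.5023, 0.0685, 0.0743]
tool_rot: [164.9, 90.0, 175.1]
contact_force: [-0.6, 1.0, -1.9]
opening: 0.0293
```

Call:
{"op": "arm_command", "data": {
  "motion": [
    {"dx": 0.15, "dy": 0, "dz": 0, "rx": 0, "ry": 0, "rz": 0, "hand": 1},
    {"dx": 0.15, "dy": 0, "dz": 0, "rx": 0, "ry": 0, "rz": 0, "hand": 1},
    {"dx": 0.15, "dy": 0, "dz": 0, "rx": 0, "ry": 0, "rz": 0, "hand": 1},
    {"dx": 0.15, "dy": 0, "dz": 0, "rx": 0, "ry": 0, "rz": 0, "hand": 1},
    {"dx": 0.1, "dy": 0, "dz": 0, "rx": 0, "ry": 0, "rz": 0, "hand": 1},
    {"dx": 0, "dy": 0, "dz": 0, "rx": 0, "ry": 0, "rz": 0, "hand": 1},
    {"dx": 0, "dy": 0, "dz": 0, "rx": 0, "ry": 0, "rz": 0, "hand": 1}
  ]
}}

```text
clock: 22.68
tool_pos: [0.5026, 0.0686, 0.0621]
tool_rot: [31.8, 90.0, 42.1]
contact_force: [-15.2, 1.8, 23.4]
opening: 0.0293
```

Seated at 0.0621 (expected 0.0623), with a 23 N floor reaction. Release and rise.

Call:
{"op": "arm_command", "data": {
  "motion": [
    {"dx": -0.1, "dy": 0, "dz": 0, "rx": 0, "ry": 0, "rz": 0, "hand": -0.4},
    {"dx": 0, "dy": 0, "dz": 0, "rx": 0, "ry": 0, "rz": 0, "hand": -0.4},
    {"dx": 0, "dy": 0, "dz": 0, "rx": 0, "ry": 0, "rz": 0, "hand": -0.4},
    {"dx": -0.3, "dy": 0, "dz": 0, "rx": 0, "ry": 0, "rz": 0, "hand": -0.4},
    {"dx": -0.8, "dy": 0, "dz": 0, "rx": 0, "ry": 0, "rz": 0, "hand": -0.4},
    {"dx": -1, "dy": 0, "dz": 0, "rx": 0, "ry": 0, "rz": 0, "hand": -0.4},
    {"dx": -1, "dy": 0, "dz": 0, "rx": 0, "ry": 0, "rz": 0, "hand": -1},
    {"dx": -1, "dy": 0, "dz": 0, "rx": 0, "ry": 0, "rz": 0, "hand": -1},
    {"dx": -1, "dy": 0, "dz": 0, "rx": 0, "ry": 0, "rz": 0, "hand": -1},
    {"dx": -1, "dy": 0, "dz": 0, "rx": 0, "ry": 0, "rz": 0, "hand": -1},
    {"dx": -1, "dy": 0, "dz": 0, "rx": 0, "ry": 0, "rz": 0, "hand": -1},
    {"dx": 0, "dy": 0, "dz": 0, "rx": 0, "ry": 0, "rz": 0, "hand": -1}
  ]
}}

```text
clock: 23.68
tool_pos: [0.5035, 0.0685, 0.2089]
tool_rot: [-6.7, 89.7, 3.5]
contact_force: [-0.0, 0.6, 0.7]
opening: 0.0855
```

Run:
```python
from h import *
s=snap("wrist","pics/w8",None,1.56)
hubs(cam("wrist",s),cv2.imread("pics/w8_raw.png"),.081)
plan([.58,-.25,.22],70.5)
```

```text
hub (array([0.5803, 0.0295]), array([29.5, 29.8]), 40.1) px [204. 253.]
hub (array([0.5349, 0.2735]), array([142.5,   4.6]), 5.6) px [457. 247.]
hub (array([0.5015, 0.0685]), array([30. , 29.1]), 10.3) px [258. 184.]
t23.73 tcp [0.5031 0.0684 0.2068] jaw-yaw 100.22  down-in-tool [ 1.0e+00  4.0e-04 -3.3e-03] F [-0.3 -0.2  0.1] open 0.0853 J6 -95.3
-> rx 7.429 units (world yaw -29.72), then shift units [ -0.625 -13.726   8.94 ]  ([-0.0125 -0.2745  0.1788] m)
```

Both hubs sit on their axles at seated height. Now gear b.

Call:
{"op": "arm_command", "data": {
  "motion": [
    {"dx": -0.1, "dy": 0, "dz": 0, "rx": 0.93, "ry": 0, "rz": 0, "hand": -1},
    {"dx": -0.1, "dy": 0, "dz": 0, "rx": 0.93, "ry": 0, "rz": 0, "hand": -1},
    {"dx": -0.1, "dy": 0, "dz": 0, "rx": 0.93, "ry": 0, "rz": 0, "hand": -1},
    {"dx": -0.1, "dy": 0, "dz": 0, "rx": 0.93, "ry": 0, "rz": 0, "hand": -1},
    {"dx": -0.1, "dy": 0, "dz": 0, "rx": 0.93, "ry": 0, "rz": 0, "hand": -1},
    {"dx": -0.1, "dy": 0, "dz": 0, "rx": 0.93, "ry": 0, "rz": 0, "hand": -1},
    {"dx": -0.1, "dy": 0, "dz": 0, "rx": 0.93, "ry": 0, "rz": 0, "hand": -1},
    {"dx": 0, "dy": 0, "dz": 0, "rx": 0.93, "ry": 0, "rz": 0, "hand": -1},
    {"dx": 0, "dy": -0.95, "dz": 0.63, "rx": 0, "ry": 0, "rz": 0, "hand": -1},
    {"dx": 0, "dy": -0.95, "dz": 0.63, "rx": 0, "ry": 0, "rz": 0, "hand": -1},
    {"dx": 0, "dy": -0.95, "dz": 0.63, "rx": 0, "ry": 0, "rz": 0, "hand": -1},
    {"dx": 0, "dy": -0.95, "dz": 0.63, "rx": 0, "ry": 0, "rz": 0, "hand": -1}
  ]
}}

```text
clock: 24.73
tool_pos: [0.5244, -0.021, 0.2176]
tool_rot: [-159.4, 89.9, -178.9]
contact_force: [-0.1, -0.2, 0.6]
opening: 0.0853
```

Call:
{"op": "arm_command", "data": {
  "motion": [
    {"dx": 0, "dy": -0.95, "dz": 0.63, "rx": 0, "ry": 0, "rz": 0, "hand": -1},
    {"dx": 0, "dy": -0.95, "dz": 0.63, "rx": 0, "ry": 0, "rz": 0, "hand": -1},
    {"dx": 0, "dy": -0.95, "dz": 0.63, "rx": 0, "ry": 0, "rz": 0, "hand": -1},
    {"dx": 0, "dy": -0.95, "dz": 0.63, "rx": 0, "ry": 0, "rz": 0, "hand": -1},
    {"dx": 0, "dy": -0.95, "dz": 0.63, "rx": 0, "ry": 0, "rz": 0, "hand": -1},
    {"dx": 0, "dy": -0.95, "dz": 0.63, "rx": 0, "ry": 0, "rz": 0, "hand": -1},
    {"dx": 0, "dy": -0.95, "dz": 0.63, "rx": 0, "ry": 0, "rz": 0, "hand": -1},
    {"dx": 0, "dy": -0.95, "dz": 0.63, "rx": 0, "ry": 0, "rz": 0, "hand": -1},
    {"dx": 0, "dy": -0.95, "dz": 0.63, "rx": 0, "ry": 0, "rz": 0, "hand": -1},
    {"dx": 0, "dy": -0.95, "dz": 0.63, "rx": 0, "ry": 0, "rz": 0, "hand": -1},
    {"dx": 0, "dy": 0, "dz": 0, "rx": 0, "ry": 0, "rz": 0, "hand": -1},
    {"dx": 0, "dy": 0, "dz": 0, "rx": 0, "ry": 0, "rz": 0, "hand": -1}
  ]
}}

```text
clock: 25.73
tool_pos: [0.5794, -0.242, 0.2172]
tool_rot: [175.4, 89.9, 155.7]
contact_force: [0.9, 0.1, 0.4]
opening: 0.0852
```

Run:
```python
from h import *
s=snap("wrist","pics/w9",None,1.56)
hubs(cam("wrist",s),cv2.imread("pics/w9_raw.png"))
plan([.592,-.3065,.037],70.6)
```

```text
hub (array([ 0.5885, -0.3025]), array([32.9, 39.9]), 70.2) px [206. 204.]
hub (array([0.5732, 0.0075]), array([15. , 12.1]), 83.6) px [505.  87.]
t25.78 tcp [ 0.5794 -0.2411  0.2175] jaw-yaw 70.43  down-in-tool [ 1.0e+00 -3.0e-04  1.5e-03] F [ 0.2 -0.  -0.6] open 0.0855 J6 -95.4
-> rx -0.043 units (world yaw +0.17), then shift units [ 9.021 -2.876  1.691]  ([ 0.1804 -0.0575  0.0338] m)
```

Call:
{"op": "arm_command", "data": {
  "motion": [
    {"dx": 0, "dy": -0.96, "dz": 0.56, "rx": 0, "ry": 0, "rz": 0, "hand": -1},
    {"dx": 0, "dy": -0.96, "dz": 0.56, "rx": 0, "ry": 0, "rz": 0, "hand": -1},
    {"dx": 0, "dy": -0.96, "dz": 0.56, "rx": 0, "ry": 0, "rz": 0, "hand": -1},
    {"dx": 0.9, "dy": 0, "dz": 0, "rx": 0, "ry": 0, "rz": 0, "hand": -1},
    {"dx": 1, "dy": 0, "dz": 0, "rx": 0, "ry": 0, "rz": 0, "hand": -1},
    {"dx": 1, "dy": 0, "dz": 0, "rx": 0, "ry": 0, "rz": 0, "hand": -1},
    {"dx": 1, "dy": 0, "dz": 0, "rx": 0, "ry": 0, "rz": 0, "hand": -1},
    {"dx": 0, "dy": 0, "dz": 0, "rx": 0, "ry": 0, "rz": 0, "hand": -1},
    {"dx": 0, "dy": 0, "dz": 0, "rx": 0, "ry": 0, "rz": 0, "hand": -1}
  ]
}}

```text
clock: 26.53
tool_pos: [0.5918, -0.3057, 0.14]
tool_rot: [167.5, 89.9, 148.0]
contact_force: [0.1, 0.4, 0.9]
opening: 0.0853
```

Run:
```python
from h import *
s=snap("wrist","pics/w10",None,1.56); 
hubs(cam("wrist",s),cv2.imread("pics/w10_raw.png"))
plan([.592,-.3065,.037],70.6)
```

```text
hub (array([ 0.5884, -0.3049]), array([30.1, 39.5]), 70.6) px [255. 202.]
t26.58 tcp [ 0.5923 -0.3062  0.1414] jaw-yaw 70.50  down-in-tool [ 1.e+00  0.e+00 -4.e-04] F [-0.4 -0.1  0. ] open 0.0857 J6 -100.0
-> rx -0.025 units (world yaw +0.10), then shift units [ 5.222 -0.021 -0.011]  ([ 0.1044 -0.0004 -0.0002] m)
```

View pics/w10.png

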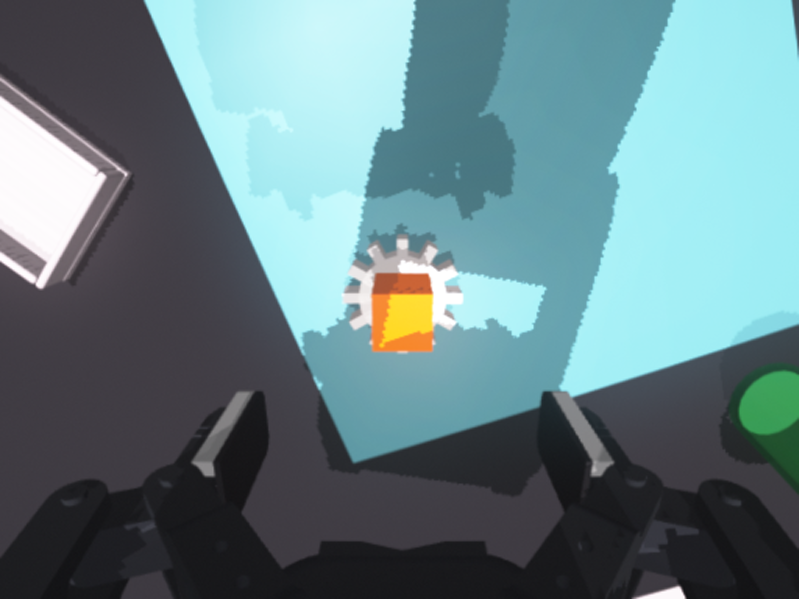

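Gear b is centred between the jaws, its hub at (403,322) and square to the pads. Descend and grip.

Call:
{"op": "arm_command", "data": {
  "motion": [
    {"dx": 0.9, "dy": 0, "dz": 0, "rx": 0, "ry": 0, "rz": 0, "hand": -1},
    {"dx": 1, "dy": 0, "dz": 0, "rx": 0, "ry": 0, "rz": 0, "hand": -1},
    {"dx": 1, "dy": 0, "dz": 0, "rx": 0, "ry": 0, "rz": 0, "hand": -1},
    {"dx": 1, "dy": 0, "dz": 0, "rx": 0, "ry": 0, "rz": 0, "hand": -1},
    {"dx": 0.8, "dy": 0, "dz": 0, "rx": 0, "ry": 0, "rz": 0, "hand": -1},
    {"dx": 0.5, "dy": 0, "dz": 0, "rx": 0, "ry": 0, "rz": 0, "hand": -1},
    {"dx": 0, "dy": 0, "dz": 0, "rx": 0, "ry": 0, "rz": 0, "hand": -1}
  ]
}}

```text
clock: 27.17
tool_pos: [0.5919, -0.3063, 0.0357]
tool_rot: [168.5, 89.9, 149.0]
contact_force: [0.2, -0.4, -0.3]
opening: 0.0858
```

Call:
{"op": "arm_command", "data": {
  "motion": [
    {"dx": 0, "dy": 0, "dz": 0, "rx": 0, "ry": 0, "rz": 0, "hand": 1},
    {"dx": 0, "dy": 0, "dz": 0, "rx": 0, "ry": 0, "rz": 0, "hand": 1},
    {"dx": 0, "dy": 0, "dz": 0, "rx": 0, "ry": 0, "rz": 0, "hand": 1},
    {"dx": 0, "dy": 0, "dz": 0, "rx": 0, "ry": 0, "rz": 0, "hand": 1},
    {"dx": 0, "dy": 0, "dz": 0, "rx": 0, "ry": 0, "rz": 0, "hand": 1},
    {"dx": 0, "dy": 0, "dz": 0, "rx": 0, "ry": 0, "rz": 0, "hand": 1},
    {"dx": 0, "dy": 0, "dz": 0, "rx": 0, "ry": 0, "rz": 0, "hand": 1},
    {"dx": 0, "dy": 0, "dz": 0, "rx": 0, "ry": 0, "rz": 0, "hand": 1}
  ],
  "newtons": 40
}}

```text
clock: 27.83
tool_pos: [0.5925, -0.307, 0.0375]
tool_rot: [-10.8, 89.9, -30.3]
contact_force: [-0.5, 0.2, 6.5]
opening: 0.0297
```

Run:
```python
from h import *
plan([.6195,.108,.137],70.2)
plan([.6195,.108,.137],100.2)
```

```text
t27.83 tcp [ 0.5925 -0.307   0.0375] jaw-yaw 70.46  down-in-tool [ 1.0e+00  3.0e-04 -1.3e-03] F [-0.5  0.2  6.5] open 0.0297 J6 -100.0
-> rx 0.065 units (world yaw -0.26), then shift units [-4.986 19.979 -5.752]  ([-0.0997  0.3996 -0.115 ] m)
t27.83 tcp [ 0.5925 -0.307   0.0375] jaw-yaw 70.46  down-in-tool [ 1.0e+00  3.0e-04 -1.3e-03] F [-0.5  0.2  6.5] open 0.0297 J6 -100.0
-> rx -7.435 units (world yaw +29.74), then shift units [-4.972 20.182  5.009]  ([-0.0994  0.4036  0.1002] m)
```

Call:
{"op": "arm_command", "data": {
  "motion": [
    {"dx": -0.4, "dy": 0, "dz": 0, "rx": 0.06, "ry": 0, "rz": 0, "hand": 1},
    {"dx": -0.9, "dy": 0, "dz": 0, "rx": 0, "ry": 0, "rz": 0, "hand": 1},
    {"dx": -1, "dy": 0, "dz": 0, "rx": 0, "ry": 0, "rz": 0, "hand": 1},
    {"dx": -1, "dy": 0, "dz": 0, "rx": 0, "ry": 0, "rz": 0, "hand": 1},
    {"dx": -1, "dy": 0, "dz": 0, "rx": 0, "ry": 0, "rz": 0, "hand": 1},
    {"dx": -1, "dy": 0.5, "dz": -0.14, "rx": 0, "ry": 0, "rz": 0, "hand": 1},
    {"dx": 0, "dy": 1, "dz": -0.29, "rx": 0, "ry": 0, "rz": 0, "hand": 1},
    {"dx": 0, "dy": 1, "dz": -0.29, "rx": 0, "ry": 0, "rz": 0, "hand": 1},
    {"dx": 0, "dy": 1, "dz": -0.29, "rx": 0, "ry": 0, "rz": 0, "hand": 1},
    {"dx": 0, "dy": 1, "dz": -0.29, "rx": 0, "ry": 0, "rz": 0, "hand": 1},
    {"dx": 0, "dy": 1, "dz": -0.29, "rx": 0, "ry": 0, "rz": 0, "hand": 1},
    {"dx": 0, "dy": 1, "dz": -0.29, "rx": 0, "ry": 0, "rz": 0, "hand": 1}
  ]
}}

```text
clock: 28.83
tool_pos: [0.6006, -0.1707, 0.143]
tool_rot: [16.9, 90.0, -2.9]
contact_force: [0.1, -0.9, -2.0]
opening: 0.0292
```

Call:
{"op": "arm_command", "data": {
  "motion": [
    {"dx": 0, "dy": 1, "dz": -0.29, "rx": 0, "ry": 0, "rz": 0, "hand": 1},
    {"dx": 0, "dy": 1, "dz": -0.29, "rx": 0, "ry": 0, "rz": 0, "hand": 1},
    {"dx": 0, "dy": 1, "dz": -0.29, "rx": 0, "ry": 0, "rz": 0, "hand": 1},
    {"dx": 0, "dy": 1, "dz": -0.29, "rx": 0, "ry": 0, "rz": 0, "hand": 1},
    {"dx": 0, "dy": 1, "dz": -0.29, "rx": 0, "ry": 0, "rz": 0, "hand": 1},
    {"dx": 0, "dy": 1, "dz": -0.29, "rx": 0, "ry": 0, "rz": 0, "hand": 1},
    {"dx": 0, "dy": 1, "dz": -0.29, "rx": 0, "ry": 0, "rz": 0, "hand": 1},
    {"dx": 0, "dy": 1, "dz": -0.29, "rx": 0, "ry": 0, "rz": 0, "hand": 1},
    {"dx": 0, "dy": 1, "dz": -0.29, "rx": 0, "ry": 0, "rz": 0, "hand": 1},
    {"dx": 0, "dy": 1, "dz": -0.29, "rx": 0, "ry": 0, "rz": 0, "hand": 1},
    {"dx": 0, "dy": 0, "dz": 0, "rx": 0, "ry": 0, "rz": 0, "hand": 1},
    {"dx": 0, "dy": 0, "dz": 0, "rx": 0, "ry": 0, "rz": 0, "hand": 1}
  ]
}}

```text
clock: 29.83
tool_pos: [0.6137, 0.0369, 0.1428]
tool_rot: [-104.7, 90.0, -124.4]
contact_force: [-0.8, -0.9, -0.8]
opening: 0.0291
```

Run:
```python
from h import *
plan([.6193,.1078,.105],70.2)
```

```text
t29.83 tcp [0.6137 0.0369 0.1428] jaw-yaw 70.30  down-in-tool [1.e+00 1.e-04 0.e+00] F [-0.8 -0.9 -0.8] open 0.0291 J6 -69.2
-> rx 0.026 units (world yaw -0.10), then shift units [ 1.889  3.432 -0.939]  ([ 0.0378  0.0686 -0.0188] m)
```

Call:
{"op": "arm_command", "data": {
  "motion": [
    {"dx": 0, "dy": 0.9, "dz": -0.24, "rx": 0, "ry": 0, "rz": 0, "hand": 1},
    {"dx": 0, "dy": 0.9, "dz": -0.24, "rx": 0, "ry": 0, "rz": 0, "hand": 1},
    {"dx": 0, "dy": 0.9, "dz": -0.24, "rx": 0, "ry": 0, "rz": 0, "hand": 1},
    {"dx": 0, "dy": 0.73, "dz": -0.22, "rx": 0, "ry": 0, "rz": 0, "hand": 1},
    {"dx": 0, "dy": 0, "dz": 0, "rx": 0, "ry": 0, "rz": 0, "hand": 1},
    {"dx": 0, "dy": 0, "dz": 0, "rx": 0, "ry": 0, "rz": 0, "hand": 1},
    {"dx": 0.6, "dy": 0, "dz": 0, "rx": 0, "ry": 0, "rz": 0, "hand": 1},
    {"dx": 0.6, "dy": 0, "dz": 0, "rx": 0, "ry": 0, "rz": 0, "hand": 1},
    {"dx": 0.6, "dy": 0, "dz": 0, "rx": 0, "ry": 0, "rz": 0, "hand": 1},
    {"dx": 0, "dy": 0, "dz": 0, "rx": 0, "ry": 0, "rz": 0, "hand": 1},
    {"dx": 0, "dy": 0, "dz": 0, "rx": 0, "ry": 0, "rz": 0, "hand": 1}
  ]
}}

```text
clock: 30.75
tool_pos: [0.6187, 0.1066, 0.105]
tool_rot: [-152.0, 89.9, -171.8]
contact_force: [-0.0, 0.4, 0.0]
opening: 0.0293
```

Run:
```python
from h import *
plan([.6193,.1078,.0625],70.2)
```

```text
t30.75 tcp [0.6187 0.1066 0.105 ] jaw-yaw 70.20  down-in-tool [1.     0.0011 0.0021] F [-0.   0.4  0. ] open 0.0293 J6 -62.7
-> rx -0.000 units (world yaw +0.00), then shift units [2.125 0.067 0.01 ]  ([0.0425 0.0013 0.0002] m)
```

Call:
{"op": "arm_command", "data": {
  "motion": [
    {"dx": 0.2, "dy": 0.05, "dz": 0.01, "rx": 0, "ry": 0, "rz": 0, "hand": 1},
    {"dx": 0.3, "dy": 0, "dz": 0, "rx": 0, "ry": 0, "rz": 0, "hand": 1},
    {"dx": 0.3, "dy": 0, "dz": 0, "rx": 0, "ry": 0, "rz": 0, "hand": 1},
    {"dx": 0.25, "dy": 0, "dz": 0, "rx": 0, "ry": 0, "rz": 0, "hand": 1},
    {"dx": 0.2, "dy": 0, "dz": 0, "rx": 0, "ry": 0, "rz": 0, "hand": 1},
    {"dx": 0.2, "dy": 0, "dz": 0, "rx": 0, "ry": 0, "rz": 0, "hand": 1},
    {"dx": 0.15, "dy": 0, "dz": 0, "rx": 0, "ry": 0, "rz": 0, "hand": 1},
    {"dx": 0, "dy": 0, "dz": 0, "rx": 0, "ry": 0, "rz": 0, "hand": 1},
    {"dx": 0, "dy": 0, "dz": 0, "rx": 0, "ry": 0, "rz": 0, "hand": 1}
  ]
}}

```text
clock: 31.5
tool_pos: [0.6195, 0.108, 0.074]
tool_rot: [-159.8, 89.9, -179.6]
contact_force: [-3.5, 1.7, -4.5]
opening: 0.0292
```

In mesh again. Seat it.

Call:
{"op": "arm_command", "data": {
  "motion": [
    {"dx": 0.15, "dy": 0, "dz": 0, "rx": 0, "ry": 0, "rz": 0, "hand": 1},
    {"dx": 0.15, "dy": 0, "dz": 0, "rx": 0, "ry": 0, "rz": 0, "hand": 1},
    {"dx": 0.15, "dy": 0, "dz": 0, "rx": 0, "ry": 0, "rz": 0, "hand": 1},
    {"dx": 0.13, "dy": 0, "dz": 0, "rx": 0, "ry": 0, "rz": 0, "hand": 1},
    {"dx": 0.05, "dy": 0, "dz": 0, "rx": 0, "ry": 0, "rz": 0, "hand": 1},
    {"dx": 0, "dy": 0, "dz": 0, "rx": 0, "ry": 0, "rz": 0, "hand": 1},
    {"dx": 0, "dy": 0, "dz": 0, "rx": 0, "ry": 0, "rz": 0, "hand": 1}
  ]
}}

```text
clock: 32.08
tool_pos: [0.6195, 0.1082, 0.0626]
tool_rot: [169.5, 90.0, 149.7]
contact_force: [-10.5, 2.5, 6.2]
opening: 0.0293
```

Call:
{"op": "arm_command", "data": {
  "motion": [
    {"dx": 0, "dy": 0, "dz": 0, "rx": 0, "ry": 0, "rz": 0, "hand": -0.4},
    {"dx": 0, "dy": 0, "dz": 0, "rx": 0, "ry": 0, "rz": 0, "hand": -0.4},
    {"dx": 0, "dy": 0, "dz": 0, "rx": 0, "ry": 0, "rz": 0, "hand": -0.4},
    {"dx": -0.3, "dy": 0, "dz": 0, "rx": 0, "ry": 0, "rz": 0, "hand": -0.4},
    {"dx": -0.8, "dy": 0, "dz": 0, "rx": 0, "ry": 0, "rz": 0, "hand": -0.4},
    {"dx": -1, "dy": 0, "dz": 0, "rx": 0, "ry": 0, "rz": 0, "hand": -0.4},
    {"dx": -1, "dy": 0, "dz": 0, "rx": 0, "ry": 0, "rz": 0, "hand": -0.4},
    {"dx": -1, "dy": 0, "dz": 0, "rx": 0, "ry": 0, "rz": 0, "hand": -0.4},
    {"dx": -1, "dy": 0, "dz": 0, "rx": 0, "ry": 0, "rz": 0, "hand": -0.4},
    {"dx": -1, "dy": 0, "dz": 0, "rx": 0, "ry": 0, "rz": 0, "hand": -0.4},
    {"dx": -1, "dy": 0, "dz": 0, "rx": 0, "ry": 0, "rz": 0, "hand": -0.4},
    {"dx": 0, "dy": 0, "dz": 0, "rx": 0, "ry": 0, "rz": 0, "hand": -0.4}
  ]
}}

```text
clock: 33.08
tool_pos: [0.6211, 0.108, 0.2092]
tool_rot: [26.3, 89.6, 6.5]
contact_force: [-0.5, 0.4, 1.0]
opening: 0.0599
```

Run:
```python
from h import *
s=snap("wrist","pics/w11",None,1.56)
hubs(cam("wrist",s),cv2.imread("pics/w11_raw.png"),.081)
c=cam("wrist",s); 
plan([.5935,.312,.21],94.7)
```

```text
hub (array([0.6193, 0.1078]), array([29.1, 30.1]), 71.2) px [257. 184.]
hub (array([0.5808, 0.0297]), array([30.3, 29.7]), 40.3) px [159. 173.]
hub (array([0.5709, 0.2845]), array([98.2,  4.7]), 5.6) px [441.  58.]
t33.13 tcp [0.6207 0.108  0.2069] jaw-yaw 70.22  down-in-tool [ 1.     -0.0018 -0.0038] F [-0.1 -0.3 -0.7] open 0.0597 J6 -62.7
-> rx -6.120 units (world yaw +24.48), then shift units [-0.139 10.279 -0.52 ]  ([-0.0028  0.2056 -0.0104] m)
```

View pics/w11.png

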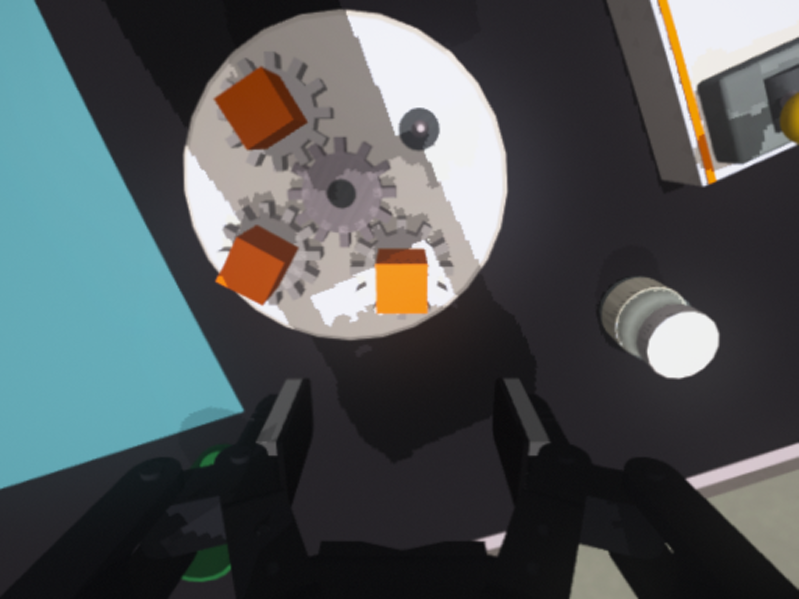

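All three gears are in mesh and seated, with one empty post at (420,127). Lever next.

Call:
{"op": "arm_command", "data": {
  "motion": [
    {"dx": 0, "dy": 0, "dz": 0, "rx": -0.87, "ry": 0, "rz": 0, "hand": -0.3},
    {"dx": 0, "dy": 0, "dz": 0, "rx": -0.87, "ry": 0, "rz": 0, "hand": -0.3},
    {"dx": 0, "dy": 0, "dz": 0, "rx": -0.87, "ry": 0, "rz": 0, "hand": -0.3},
    {"dx": 0, "dy": 0, "dz": 0, "rx": -0.87, "ry": 0, "rz": 0, "hand": -0.3},
    {"dx": 0, "dy": 0, "dz": 0, "rx": -0.87, "ry": 0, "rz": 0, "hand": -0.3},
    {"dx": 0, "dy": 0, "dz": 0, "rx": -0.87, "ry": 0, "rz": 0, "hand": -0.3},
    {"dx": 0, "dy": 0, "dz": 0, "rx": -0.87, "ry": 0, "rz": 0, "hand": -0.3},
    {"dx": 0, "dy": 0, "dz": 0, "rx": 0, "ry": 0, "rz": 0, "hand": -0.3}
  ]
}}

```text
clock: 33.8
tool_pos: [0.6197, 0.1079, 0.2032]
tool_rot: [-173.5, 89.9, -168.8]
contact_force: [-0.3, 0.4, -0.7]
opening: 0.0555
```

Call:
{"op": "arm_command", "data": {
  "motion": [
    {"dx": 0, "dy": 0.95, "dz": -0.05, "rx": 0, "ry": 0, "rz": 0, "hand": -0.3},
    {"dx": 0, "dy": 0.95, "dz": -0.05, "rx": 0, "ry": 0, "rz": 0, "hand": -0.3},
    {"dx": 0, "dy": 0.95, "dz": -0.05, "rx": 0, "ry": 0, "rz": 0, "hand": -0.3},
    {"dx": 0, "dy": 0.95, "dz": -0.05, "rx": 0, "ry": 0, "rz": 0, "hand": -0.3},
    {"dx": 0, "dy": 0.95, "dz": -0.05, "rx": 0, "ry": 0, "rz": 0, "hand": -0.3},
    {"dx": 0, "dy": 0.95, "dz": -0.05, "rx": 0, "ry": 0, "rz": 0, "hand": -0.3},
    {"dx": 0, "dy": 0.95, "dz": -0.05, "rx": 0, "ry": 0, "rz": 0, "hand": -0.3},
    {"dx": 0, "dy": 0.95, "dz": -0.05, "rx": 0, "ry": 0, "rz": 0, "hand": -0.3},
    {"dx": 0, "dy": 0.95, "dz": -0.05, "rx": 0, "ry": 0, "rz": 0, "hand": -0.3},
    {"dx": 0, "dy": 0.95, "dz": -0.05, "rx": 0, "ry": 0, "rz": 0, "hand": -0.3},
    {"dx": 0, "dy": 0.75, "dz": -0.05, "rx": 0, "ry": 0, "rz": 0, "hand": -0.3},
    {"dx": 0, "dy": 0, "dz": 0, "rx": 0, "ry": 0, "rz": 0, "hand": -0.3}
  ]
}}

```text
clock: 34.8
tool_pos: [0.5919, 0.3136, 0.2033]
tool_rot: [164.1, 90.0, 168.7]
contact_force: [-0.4, 0.2, 0.4]
opening: 0.0556
```

Run:
```python
from h import *
s=robot.sense(); im=robot.read_camera("wrist")[:,:,::-1].copy(); cv2.imwrite("pics/w12.png",im)
m=cv2.inRange(cv2.cvtColor(im,cv2.COLOR_BGR2HSV),(20,150,90),(32,255,255)); n,_,stt,ce=cv2.connectedComponentsWithStats(m)
for i in range(1,n):
    if stt[i,4]>150: print("ball",p2w(cam("wrist",s),[ce[i]],[.123]),stt[i])
plan([.5935,.314,.105],94.7)
```

```text
ball [[0.49151858 0.29698481 0.123     ]] [242  42   5  43 166]
ball [[0.59369414 0.31431577 0.123     ]] [241 192  35  34 923]
t34.85 tcp [0.5922 0.3124 0.2034] jaw-yaw 94.60  down-in-tool [1.e+00 3.e-04 6.e-04] F [-0.4  0.7 -0.3] open 0.0554 J6 -69.0
-> rx -0.025 units (world yaw +0.10), then shift units [4.919 0.077 0.075]  ([0.0984 0.0015 0.0015] m)
```

Call:
{"op": "arm_command", "data": {
  "motion": [
    {"dx": 0.8, "dy": 0.07, "dz": 0.07, "rx": 0, "ry": 0, "rz": 0, "hand": -0.3},
    {"dx": 0.9, "dy": 0, "dz": 0, "rx": 0, "ry": 0, "rz": 0, "hand": -0.3},
    {"dx": 0.9, "dy": 0, "dz": 0, "rx": 0, "ry": 0, "rz": 0, "hand": -0.3},
    {"dx": 0.9, "dy": 0, "dz": 0, "rx": 0, "ry": 0, "rz": 0, "hand": -0.3},
    {"dx": 0.9, "dy": 0, "dz": 0, "rx": 0, "ry": 0, "rz": 0, "hand": -0.3},
    {"dx": 0.5, "dy": 0, "dz": 0, "rx": 0, "ry": 0, "rz": 0, "hand": -0.3},
    {"dx": 0, "dy": 0, "dz": 0, "rx": 0, "ry": 0, "rz": 0, "hand": -0.3}
  ]
}}

```text
clock: 35.43
tool_pos: [0.5931, 0.3118, 0.1033]
tool_rot: [-156.0, 89.8, -151.5]
contact_force: [-0.6, 0.5, 0.6]
opening: 0.0555
```

Call:
{"op": "arm_command", "data": {
  "motion": [
    {"dx": 0, "dy": 0.4, "dz": 0, "rx": 0, "ry": 0, "rz": 0, "hand": -0.3},
    {"dx": 0, "dy": 0.4, "dz": 0, "rx": 0, "ry": 0, "rz": 0, "hand": -0.3},
    {"dx": 0, "dy": 0.4, "dz": 0, "rx": 0, "ry": 0, "rz": 0, "hand": -0.3},
    {"dx": 0, "dy": 0.4, "dz": 0, "rx": 0, "ry": 0, "rz": 0, "hand": -0.3},
    {"dx": 0, "dy": 0.4, "dz": 0, "rx": 0, "ry": 0, "rz": 0, "hand": -0.3},
    {"dx": 0, "dy": 0.4, "dz": 0, "rx": 0, "ry": 0, "rz": 0, "hand": -0.3},
    {"dx": 0, "dy": 0.4, "dz": 0, "rx": 0, "ry": 0, "rz": 0, "hand": -0.3},
    {"dx": 0, "dy": 0.25, "dz": 0, "rx": 0, "ry": 0, "rz": 0, "hand": -0.3},
    {"dx": 0, "dy": 0, "dz": 0, "rx": 0, "ry": 0, "rz": 0, "hand": -0.3},
    {"dx": 0, "dy": 0, "dz": 0, "rx": 0, "ry": 0, "rz": 0, "hand": -0.3}
  ]
}}

```text
clock: 36.27
tool_pos: [0.5887, 0.3741, 0.1057]
tool_rot: [179.5, 90.0, -175.9]
contact_force: [-0.1, 0.0, 0.7]
opening: 0.0552
```

Call:
{"op": "arm_command", "data": {
  "motion": [
    {"dx": 0, "dy": 0.15, "dz": 0, "rx": 0, "ry": 0, "rz": 0, "hand": -0.3},
    {"dx": 0, "dy": 0.15, "dz": 0, "rx": 0, "ry": 0, "rz": 0, "hand": -0.3},
    {"dx": 0, "dy": 0.12, "dz": 0, "rx": 0, "ry": 0, "rz": 0, "hand": -0.3},
    {"dx": 0, "dy": 0, "dz": 0, "rx": 0, "ry": 0, "rz": 0, "hand": -0.3},
    {"dx": 0, "dy": 0, "dz": 0, "rx": 0, "ry": 0, "rz": 0, "hand": -0.3}
  ]
}}

```text
clock: 36.68
tool_pos: [0.5883, 0.3821, 0.1059]
tool_rot: [-110.5, 90.0, -105.9]
contact_force: [-0.3, -1.7, 0.1]
opening: 0.0557
```

Call:
{"op": "arm_command", "data": {
  "motion": [
    {"dx": 0, "dy": 0.1, "dz": 0, "rx": 0, "ry": 0, "rz": 0, "hand": -0.3},
    {"dx": 0, "dy": 0.1, "dz": 0, "rx": 0, "ry": 0, "rz": 0, "hand": -0.3},
    {"dx": 0, "dy": 0, "dz": 0, "rx": 0, "ry": 0, "rz": 0, "hand": -0.3},
    {"dx": 0, "dy": 0, "dz": 0, "rx": 0, "ry": 0, "rz": 0, "hand": -0.3}
  ]
}}

```text
clock: 37.02
tool_pos: [0.5883, 0.3837, 0.1055]
tool_rot: [-102.4, 89.7, -97.9]
contact_force: [0.2, -20.2, 1.7]
opening: 0.0555
```

Both end stops have been felt: on at y≈0.369, off at 0.315, 54 mm apart. Back off, rise, and move to view the stylus.

Call:
{"op": "arm_command", "data": {
  "motion": [
    {"dx": 0, "dy": -0.4, "dz": 0, "rx": 0, "ry": 0, "rz": 0, "hand": -0.3},
    {"dx": 0, "dy": -0.3, "dz": 0, "rx": 0, "ry": 0, "rz": 0, "hand": -0.3},
    {"dx": -0.7, "dy": 0, "dz": 0, "rx": 0, "ry": 0, "rz": 0, "hand": -0.3},
    {"dx": -1, "dy": 0, "dz": 0, "rx": 0, "ry": 0, "rz": 0, "hand": -0.3},
    {"dx": -1, "dy": 0, "dz": 0, "rx": 0, "ry": 0, "rz": 0, "hand": -0.3},
    {"dx": -1, "dy": 0, "dz": 0, "rx": 0, "ry": 0, "rz": 0, "hand": -0.3},
    {"dx": -1, "dy": 0, "dz": 0, "rx": 0, "ry": 0, "rz": 0, "hand": -0.3},
    {"dx": -1, "dy": 0, "dz": 0, "rx": 0, "ry": 0, "rz": 0, "hand": -0.3},
    {"dx": -1, "dy": 0, "dz": -0.8, "rx": 0, "ry": 0, "rz": 0, "hand": -0.3},
    {"dx": 0, "dy": -0.3, "dz": -0.9, "rx": 0, "ry": 0, "rz": 0, "hand": -0.3},
    {"dx": 0, "dy": -0.3, "dz": -0.9, "rx": 0, "ry": 0, "rz": 0, "hand": -0.3},
    {"dx": 0, "dy": -0.3, "dz": -0.9, "rx": 0, "ry": 0, "rz": 0, "hand": -0.3}
  ]
}}

```text
clock: 38.02
tool_pos: [0.5199, 0.3487, 0.2416]
tool_rot: [42.9, 89.9, 47.5]
contact_force: [1.0, 0.1, 1.0]
opening: 0.0555
```

Call:
{"op": "arm_command", "data": {
  "motion": [
    {"dx": 0, "dy": -0.4, "dz": -0.9, "rx": 0, "ry": 0, "rz": 0, "hand": -0.3},
    {"dx": 0, "dy": -0.4, "dz": -0.9, "rx": 0, "ry": 0, "rz": 0, "hand": -0.3},
    {"dx": 0, "dy": -0.4, "dz": -0.9, "rx": 0, "ry": 0, "rz": 0, "hand": -0.3},
    {"dx": 0, "dy": -0.4, "dz": -0.9, "rx": 0, "ry": 0, "rz": 0, "hand": -0.3},
    {"dx": 0, "dy": -0.4, "dz": -0.9, "rx": 0, "ry": 0, "rz": 0, "hand": -0.3},
    {"dx": 0, "dy": -0.4, "dz": -0.9, "rx": 0, "ry": 0, "rz": 0, "hand": -0.3},
    {"dx": 0, "dy": -0.3, "dz": -0.8, "rx": 0, "ry": 0, "rz": 0, "hand": -0.3},
    {"dx": 0, "dy": 0, "dz": 0, "rx": 0, "ry": 0, "rz": 0, "hand": -0.3},
    {"dx": 0, "dy": 0, "dz": 0, "rx": 0, "ry": 0, "rz": 0, "hand": -0.3}
  ]
}}

```text
clock: 38.77
tool_pos: [0.4011, 0.285, 0.2415]
tool_rot: [35.1, 89.8, 39.7]
contact_force: [0.2, -0.4, -0.6]
opening: 0.0553
```

Run:
```python
from h import *
s=snap("wrist","pics/w13",None,1.56); st()
```

```text
t38.82 tcp [0.4016 0.2852 0.2411] jaw-yaw 94.60  down-in-tool [ 1.     -0.0011 -0.0016] F [ 0.3 -0.4 -0. ] open 0.0558 J6 -62.2
```

View pics/w13.png

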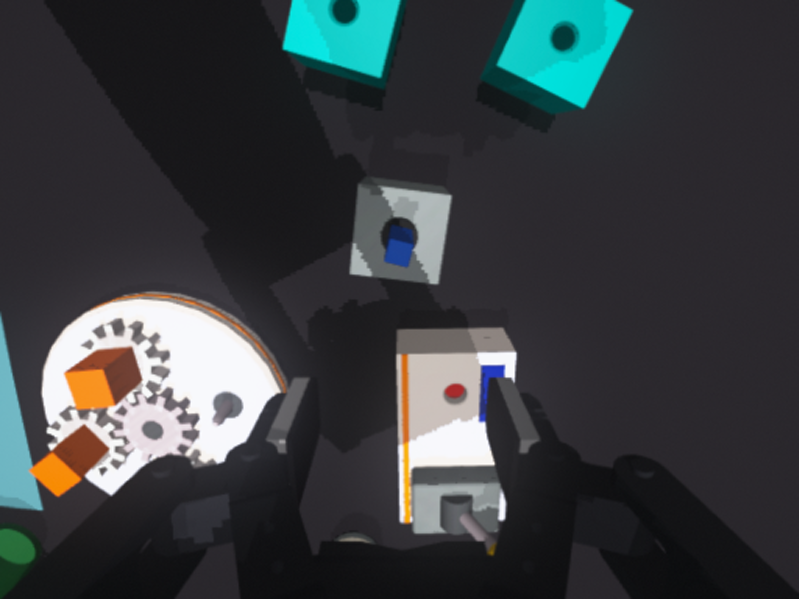

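The wrist view shows the stand at (400,230), the blue handle top at about (398,255), the button at (455,390), and the lever leaning to the on side.

Run:
```python
from h import *
s=robot.sense(); c=cam("wrist",s); im=cv2.imread("pics/w13_raw.png"); hsv=cv2.cvtColor(im,cv2.COLOR_BGR2HSV)
sub=hsv[140:180,235:280]; print(sub[10:34:3,8:34:3,2])
for v0 in (90,110,130,150):
    m=cv2.inRange(hsv,(105,120,v0),(125,255,255)); m[:,300:]=0; m[200:]=0
    k=cv2.findContours(m,0,cv2.CHAIN_APPROX_NONE)[0]
    if k:
        k=max(k,key=cv2.contourArea); w=p2w(c,k[:,0].astype(float),np.full(len(k),.118))[:,:2].astype(np.float32)*1000; print(v0,cv2.minAreaRect(w),k[:,0].mean(0)*1.56)
p=p2w(c,np.array([[358,183],[451,196],[440,284],[350,274]])/1.56,np.full(4,.066)); d=np.diff(p,axis=0); print(np.round(p,4),p.mean(0),np.linalg.norm(d,axis=1),np.degrees(np.arctan2(d[:,1],d[:,0]))%90)
t=cv2.imread("pics/t2_raw.png"); ct=cam("top")
print("button",p2w(c,[[455/1.56,392/1.56]],[.042]),"handle",p2w(c,[[398/1.56,255/1.56]],[.118]))
```

```text
[[ 96  33  58  78  79  79  83  77  99]
 [ 98  34  84 115  84  79  78  81  95]
 [101  38 123 151 150 149 139 106 158]
 [103  80 145 150 150 150 150 124 183]
 [103 100 150 150 150 149 149 109 179]
 [104 108 150 150 151 150 149 105 159]
 [104 105 118 145 149 150 140 102 102]
 [102 103 102 102 101 107 104 103 103]]
90 ((377.4888000488281, 281.2114562988281), (13.74581527709961, 13.615209579467773), 80.20138549804688) [398.07368421 252.17263158]
110 ((377.61151123046875, 281.2965087890625), (13.53646469116211, 13.402339935302734), 80.20138549804688) [397.91142857 252.41357143]
130 ((377.7377624511719, 281.39178466796875), (12.527392387390137, 12.773482322692871), 80.3409194946289) [398.21207547 252.39622642]
150 ((377.46014404296875, 281.37030029296875), (10.436999320983887, 10.845948219299316), 78.46987915039062) [398.82109091 251.67054545]
[[0.3467 0.2529 0.066 ]
 [0.35   0.3126 0.066 ]
 [0.4089 0.3117 0.066 ]
 [0.4068 0.2507 0.066 ]] [0.37808622 0.28198996 0.066     ] [0.05976084 0.05892304 0.06105534] [86.822086   89.17523871 88.05098676]
button [[0.5033075  0.33559053 0.042     ]] handle [[0.37913412 0.28135055 0.118     ]]
```

The handle is at (0.3775,0.2813), yaw 80.2°, 13.7 mm square, and agrees with the stand centre (0.378,0.282).

Run:
```python
from h import *
plan([.3777,.2815,.15],80.2)
```

```text
t38.82 tcp [0.4016 0.2852 0.2411] jaw-yaw 94.60  down-in-tool [ 1.     -0.0011 -0.0016] F [ 0.3 -0.4 -0. ] open 0.0558 J6 -62.2
-> rx 3.599 units (world yaw -14.40), then shift units [ 4.555 -0.388 -1.152]  ([ 0.0911 -0.0078 -0.023 ] m)
```

Call:
{"op": "arm_command", "data": {
  "motion": [
    {"dx": 0, "dy": 0, "dz": 0, "rx": 0.9, "ry": 0, "rz": 0, "hand": -0.3},
    {"dx": 0, "dy": 0, "dz": 0, "rx": 0.9, "ry": 0, "rz": 0, "hand": -0.3},
    {"dx": 0, "dy": 0, "dz": 0, "rx": 0.9, "ry": 0, "rz": 0, "hand": -0.3},
    {"dx": 0, "dy": 0, "dz": 0, "rx": 0.9, "ry": 0, "rz": 0, "hand": -0.3},
    {"dx": 0.3, "dy": -0.19, "dz": -0.57, "rx": 0, "ry": 0, "rz": 0, "hand": -0.3},
    {"dx": 0.7, "dy": -0.19, "dz": -0.57, "rx": 0, "ry": 0, "rz": 0, "hand": -0.3},
    {"dx": 0.9, "dy": 0, "dz": 0, "rx": 0, "ry": 0, "rz": 0, "hand": -0.3},
    {"dx": 0.9, "dy": 0, "dz": 0, "rx": 0, "ry": 0, "rz": 0, "hand": -0.3},
    {"dx": 0.9, "dy": 0, "dz": 0, "rx": 0, "ry": 0, "rz": 0, "hand": -0.3},
    {"dx": 0.8, "dy": 0, "dz": 0, "rx": 0, "ry": 0, "rz": 0, "hand": -0.3},
    {"dx": 0, "dy": 0, "dz": 0, "rx": 0, "ry": 0, "rz": 0, "hand": -0.3},
    {"dx": 0, "dy": 0, "dz": 0, "rx": 0, "ry": 0, "rz": 0, "hand": -0.3}
  ]
}}

```text
clock: 39.82
tool_pos: [0.3779, 0.2814, 0.1499]
tool_rot: [-142.1, 89.9, -151.9]
contact_force: [-0.5, -0.9, 1.1]
opening: 0.0558
```

Run:
```python
from h import *
s=robot.sense(); c=cam("wrist",s); im=robot.read_camera("wrist")[:,:,::-1].copy(); cv2.imwrite("pics/w14.png",cv2.resize(im,None,fx=1.56,fy=1.56)); hsv=cv2.cvtColor(im,cv2.COLOR_BGR2HSV)
m=cv2.inRange(hsv,(105,120,120),(125,255,255))
for k in cv2.findContours(m,0,cv2.CHAIN_APPROX_NONE)[0]:
    if cv2.contourArea(k)>80:
        w=p2w(c,k[:,0].astype(float),np.full(len(k),.118))[:,:2].astype(np.float32)*1000; print(cv2.minAreaRect(w),k[:,0].mean(0)*1.56)
plan([.3777,.2815,.09],80.2)
```

```text
((369.88055419921875, 282.94451904296875), (13.34621810913086, 28.415597915649414), 80.28697967529297) [402.27371901 347.73818182]
t39.87 tcp [0.3782 0.2816 0.1508] jaw-yaw 80.18  down-in-tool [ 1.e+00 -3.e-04 -2.e-04] F [-0.2 -0.5  0.4] open 0.0554 J6 -46.6
-> rx -0.006 units (world yaw +0.02), then shift units [ 3.042 -0.008 -0.024]  ([ 0.0608 -0.0002 -0.0005] m)
```

Call:
{"op": "arm_command", "data": {
  "motion": [
    {"dx": 0.8, "dy": 0, "dz": 0, "rx": 0, "ry": 0, "rz": 0, "hand": -0.3},
    {"dx": 0.8, "dy": 0, "dz": 0, "rx": 0, "ry": 0, "rz": 0, "hand": -0.3},
    {"dx": 0.7, "dy": 0, "dz": 0, "rx": 0, "ry": 0, "rz": 0, "hand": -0.3},
    {"dx": 0.6, "dy": 0, "dz": 0, "rx": 0, "ry": 0, "rz": 0, "hand": -0.3},
    {"dx": 0, "dy": 0, "dz": 0, "rx": 0, "ry": 0, "rz": 0, "hand": -0.3},
    {"dx": 0, "dy": 0, "dz": 0, "rx": 0, "ry": 0, "rz": 0, "hand": 1},
    {"dx": 0, "dy": 0, "dz": 0, "rx": 0, "ry": 0, "rz": 0, "hand": 1},
    {"dx": 0, "dy": 0, "dz": 0, "rx": 0, "ry": 0, "rz": 0, "hand": 1},
    {"dx": 0, "dy": 0, "dz": 0, "rx": 0, "ry": 0, "rz": 0, "hand": 1},
    {"dx": 0, "dy": 0, "dz": 0, "rx": 0, "ry": 0, "rz": 0, "hand": 1},
    {"dx": 0, "dy": 0, "dz": 0, "rx": 0, "ry": 0, "rz": 0, "hand": 1},
    {"dx": 0, "dy": 0, "dz": 0, "rx": 0, "ry": 0, "rz": 0, "hand": 1}
  ],
  "newtons": 40
}}

```text
clock: 40.87
tool_pos: [0.3781, 0.2815, 0.093]
tool_rot: [43.2, 89.9, 33.4]
contact_force: [-1.4, -1.6, 7.0]
opening: 0.0135
```

Run:
```python
from h import *
plan([.502,.334,.2])
```

```text
t40.87 tcp [0.3781 0.2815 0.093 ] jaw-yaw 80.19  down-in-tool [ 1.     -0.0011 -0.0011] F [-1.4 -1.6  7. ] open 0.0135 J6 -46.6
-> rx -0.000 units (world yaw +0.00), then shift units [-5.339  3.646  5.664]  ([-0.1068  0.0729  0.1133] m)
```

Call:
{"op": "arm_command", "data": {
  "motion": [
    {"dx": -0.4, "dy": 0, "dz": 0, "rx": 0, "ry": 0, "rz": 0, "hand": 1},
    {"dx": -0.8, "dy": 0, "dz": 0, "rx": 0, "ry": 0, "rz": 0, "hand": 1},
    {"dx": -0.8, "dy": 0, "dz": 0, "rx": 0, "ry": 0, "rz": 0, "hand": 1},
    {"dx": -0.8, "dy": 0, "dz": 0, "rx": 0, "ry": 0, "rz": 0, "hand": 1},
    {"dx": -0.9, "dy": 0, "dz": 0, "rx": 0, "ry": 0, "rz": 0, "hand": 1},
    {"dx": -0.9, "dy": 0, "dz": 0, "rx": 0, "ry": 0, "rz": 0, "hand": 1},
    {"dx": -0.8, "dy": 0, "dz": 0, "rx": 0, "ry": 0, "rz": 0, "hand": 1},
    {"dx": 0, "dy": 0.3, "dz": 0.5, "rx": 0, "ry": 0, "rz": 0, "hand": 1},
    {"dx": 0, "dy": 0.5, "dz": 0.8, "rx": 0, "ry": 0, "rz": 0, "hand": 1},
    {"dx": 0, "dy": 0.5, "dz": 0.8, "rx": 0, "ry": 0, "rz": 0, "hand": 1},
    {"dx": 0, "dy": 0.5, "dz": 0.8, "rx": 0, "ry": 0, "rz": 0, "hand": 1},
    {"dx": 0, "dy": 0.5, "dz": 0.8, "rx": 0, "ry": 0, "rz": 0, "hand": 1}
  ]
}}

```text
clock: 41.87
tool_pos: [0.4592, 0.3143, 0.2006]
tool_rot: [42.8, 90.0, 33.0]
contact_force: [-0.0, -0.4, -0.4]
opening: 0.0137
```

Call:
{"op": "arm_command", "data": {
  "motion": [
    {"dx": 0, "dy": 0.5, "dz": 0.75, "rx": 0, "ry": 0, "rz": 0, "hand": 1},
    {"dx": 0, "dy": 0.5, "dz": 0.7, "rx": 0, "ry": 0, "rz": 0, "hand": 1},
    {"dx": 0, "dy": 0.35, "dz": 0.5, "rx": 0, "ry": 0, "rz": 0, "hand": 1},
    {"dx": 0, "dy": 0, "dz": 0, "rx": 0, "ry": 0, "rz": 0, "hand": 1},
    {"dx": 0, "dy": 0, "dz": 0, "rx": 0, "ry": 0, "rz": 0, "hand": 1},
    {"dx": 0, "dy": 0, "dz": 0, "rx": 0, "ry": 0, "rz": 0, "hand": 1}
  ]
}}

```text
clock: 42.37
tool_pos: [0.5009, 0.3337, 0.2002]
tool_rot: [-139.2, 90.0, -149.0]
contact_force: [0.2, -0.8, -0.6]
opening: 0.0133
```

Run:
```python
from h import *
s=snap("wrist","pics/w15",(150,90,350,240),4); snap("side","pics/s1",None,1)
plan([.502,.3345,.145],80.2)
c=cam("wrist",s); cs=cam("side")
print("tip px now",w2p(c,[[*s["tool_pos"][:2],s["tool_pos"][2]-.085]]),"recess mouth px",w2p(c,[[.502,.3345,.05]]))
```

```text
t42.47 tcp [0.5009 0.3337 0.2003] jaw-yaw 80.19  down-in-tool [ 1.e+00 -2.e-04 -2.e-04] F [ 0.3  0.9 -0.1] open 0.0134 J6 -48.9
-> rx -0.002 units (world yaw +0.01), then shift units [2.764 0.048 0.047]  ([0.0553 0.001  0.0009] m)
tip px now [[257.8227172  203.93731584]] recess mouth px [[258.91008879 181.17803963]]
```

View pics/w15.png

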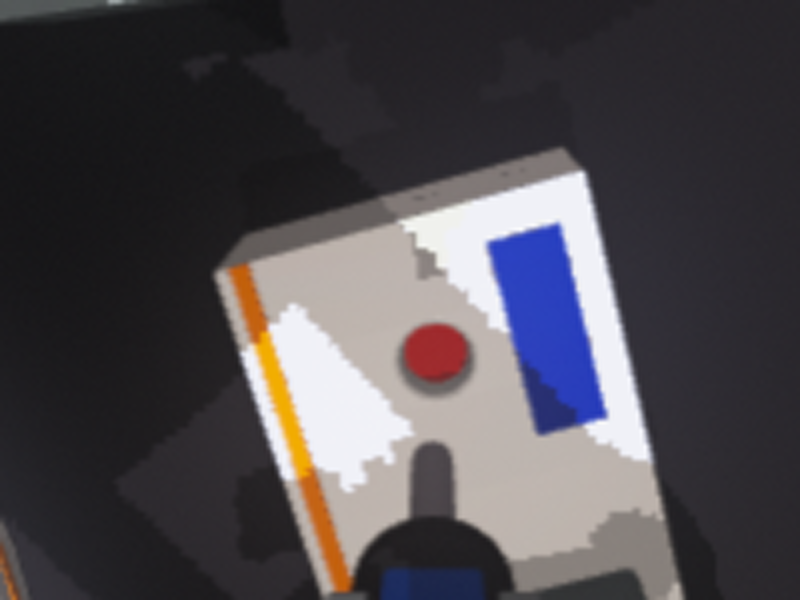

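The recess ring is at crop (436,362), matching its predicted position, and the stylus tip at (433,445) is lined up with it. Lower into the recess, then press.

Call:
{"op": "arm_command", "data": {
  "motion": [
    {"dx": 0.4, "dy": 0.05, "dz": 0.05, "rx": 0, "ry": 0, "rz": 0, "hand": 1},
    {"dx": 0.7, "dy": 0, "dz": 0, "rx": 0, "ry": 0, "rz": 0, "hand": 1},
    {"dx": 0.7, "dy": 0, "dz": 0, "rx": 0, "ry": 0, "rz": 0, "hand": 1},
    {"dx": 0.6, "dy": 0, "dz": 0, "rx": 0, "ry": 0, "rz": 0, "hand": 1},
    {"dx": 0.4, "dy": 0, "dz": 0, "rx": 0, "ry": 0, "rz": 0, "hand": 1},
    {"dx": 0.3, "dy": 0, "dz": 0, "rx": 0, "ry": 0, "rz": 0, "hand": 1},
    {"dx": 0.2, "dy": 0, "dz": 0, "rx": 0, "ry": 0, "rz": 0, "hand": 1},
    {"dx": 0.15, "dy": 0, "dz": 0, "rx": 0, "ry": 0, "rz": 0, "hand": 1},
    {"dx": 0, "dy": 0, "dz": 0, "rx": 0, "ry": 0, "rz": 0, "hand": 1},
    {"dx": 0, "dy": 0, "dz": 0, "rx": 0, "ry": 0, "rz": 0, "hand": 1}
  ]
}}

```text
clock: 43.3
tool_pos: [0.5028, 0.3348, 0.1313]
tool_rot: [40.6, 90.0, 30.8]
contact_force: [-0.3, 0.2, -1.1]
opening: 0.0132
```

Run:
```python
from h import *
plan([.502,.3345,.122],80.2)
```

```text
t43.30 tcp [0.5028 0.3348 0.1313] jaw-yaw 80.18  down-in-tool [ 1.e+00 -3.e-04 -3.e-04] F [-0.3  0.2 -1.1] open 0.0132 J6 -48.9
-> rx -0.004 units (world yaw +0.02), then shift units [ 0.463 -0.022 -0.035]  ([ 0.0093 -0.0004 -0.0007] m)
```

Call:
{"op": "arm_command", "data": {
  "motion": [
    {"dx": 0.1, "dy": 0, "dz": 0, "rx": 0, "ry": 0, "rz": 0, "hand": 1},
    {"dx": 0.1, "dy": 0, "dz": 0, "rx": 0, "ry": 0, "rz": 0, "hand": 1},
    {"dx": 0.1, "dy": 0, "dz": 0, "rx": 0, "ry": 0, "rz": 0, "hand": 1},
    {"dx": 0.1, "dy": 0, "dz": 0, "rx": 0, "ry": 0, "rz": 0, "hand": 1},
    {"dx": 0.05, "dy": 0, "dz": 0, "rx": 0, "ry": 0, "rz": 0, "hand": 1},
    {"dx": 0, "dy": 0, "dz": 0, "rx": 0, "ry": 0, "rz": 0, "hand": 1},
    {"dx": 0, "dy": 0, "dz": 0, "rx": 0, "ry": 0, "rz": 0, "hand": 1}
  ]
}}

```text
clock: 43.88
tool_pos: [0.5028, 0.3348, 0.1222]
tool_rot: [43.6, 90.0, 33.8]
contact_force: [0.4, -0.3, 3.5]
opening: 0.0133
```

Call:
{"op": "arm_command", "data": {
  "motion": [
    {"dx": 0.06, "dy": 0, "dz": 0, "rx": 0, "ry": 0, "rz": 0, "hand": 1},
    {"dx": 0.06, "dy": 0, "dz": 0, "rx": 0, "ry": 0, "rz": 0, "hand": 1},
    {"dx": 0, "dy": 0, "dz": 0, "rx": 0, "ry": 0, "rz": 0, "hand": 1},
    {"dx": 0, "dy": 0, "dz": 0, "rx": 0, "ry": 0, "rz": 0, "hand": 1},
    {"dx": 0, "dy": 0, "dz": 0, "rx": 0, "ry": 0, "rz": 0, "hand": 1},
    {"dx": 0, "dy": 0, "dz": 0, "rx": 0, "ry": 0, "rz": 0, "hand": 1}
  ]
}}

```text
clock: 44.38
tool_pos: [0.5031, 0.335, 0.1213]
tool_rot: [37.8, 89.9, 28.0]
contact_force: [-2.6, -1.2, 17.0]
opening: 0.0134
```

The button is at its stop (17 N). Withdraw straight up and return to above the stand.

Call:
{"op": "arm_command", "data": {
  "motion": [
    {"dx": -0.3, "dy": 0, "dz": 0, "rx": 0, "ry": 0, "rz": 0, "hand": 1},
    {"dx": -0.6, "dy": 0, "dz": 0, "rx": 0, "ry": 0, "rz": 0, "hand": 1},
    {"dx": -0.8, "dy": 0, "dz": 0, "rx": 0, "ry": 0, "rz": 0, "hand": 1},
    {"dx": -0.8, "dy": 0, "dz": 0, "rx": 0, "ry": 0, "rz": 0, "hand": 1},
    {"dx": -0.8, "dy": 0, "dz": 0, "rx": 0, "ry": 0, "rz": 0, "hand": 1},
    {"dx": -0.6, "dy": 0, "dz": 0, "rx": 0, "ry": 0, "rz": 0, "hand": 1},
    {"dx": 0, "dy": -0.3, "dz": -0.5, "rx": 0, "ry": 0, "rz": 0, "hand": 1},
    {"dx": 0, "dy": -0.5, "dz": -0.8, "rx": 0, "ry": 0, "rz": 0, "hand": 1},
    {"dx": 0, "dy": -0.5, "dz": -0.8, "rx": 0, "ry": 0, "rz": 0, "hand": 1},
    {"dx": 0, "dy": -0.5, "dz": -0.8, "rx": 0, "ry": 0, "rz": 0, "hand": 1},
    {"dx": 0, "dy": -0.5, "dz": -0.8, "rx": 0, "ry": 0, "rz": 0, "hand": 1},
    {"dx": 0, "dy": -0.5, "dz": -0.8, "rx": 0, "ry": 0, "rz": 0, "hand": 1}
  ]
}}

```text
clock: 45.38
tool_pos: [0.4027, 0.2941, 0.1965]
tool_rot: [-137.2, 89.9, -147.0]
contact_force: [-1.1, 0.1, 0.5]
opening: 0.0133
```

Call:
{"op": "arm_command", "data": {
  "motion": [
    {"dx": 0, "dy": -0.5, "dz": -0.7, "rx": 0, "ry": 0, "rz": 0, "hand": 1},
    {"dx": 0, "dy": -0.35, "dz": -0.5, "rx": 0, "ry": 0, "rz": 0, "hand": 1},
    {"dx": 0, "dy": 0, "dz": 0, "rx": 0, "ry": 0, "rz": 0, "hand": 1},
    {"dx": 0, "dy": 0, "dz": 0, "rx": 0, "ry": 0, "rz": 0, "hand": 1}
  ]
}}

```text
clock: 45.72
tool_pos: [0.3773, 0.282, 0.1972]
tool_rot: [35.5, 90.0, 25.7]
contact_force: [0.9, 0.3, -1.3]
opening: 0.0136
```

Run:
```python
from h import *
plan([.3781,.2815,.165],80.2)
```

```text
t45.72 tcp [0.3773 0.282  0.1972] jaw-yaw 80.20  down-in-tool [ 1.e+00 -1.e-04 -2.e-04] F [ 0.9  0.3 -1.3] open 0.0136 J6 -46.5
-> rx -0.000 units (world yaw +0.00), then shift units [ 1.609 -0.019  0.043]  ([ 0.0322 -0.0004  0.0009] m)
```

Call:
{"op": "arm_command", "data": {
  "motion": [
    {"dx": 0.4, "dy": -0.02, "dz": 0.04, "rx": 0, "ry": 0, "rz": 0, "hand": 1},
    {"dx": 0.6, "dy": 0, "dz": 0, "rx": 0, "ry": 0, "rz": 0, "hand": 1},
    {"dx": 0.5, "dy": 0, "dz": 0, "rx": 0, "ry": 0, "rz": 0, "hand": 1},
    {"dx": 0.4, "dy": 0, "dz": 0, "rx": 0, "ry": 0, "rz": 0, "hand": 1},
    {"dx": 0.4, "dy": 0, "dz": 0, "rx": 0, "ry": 0, "rz": 0, "hand": 1},
    {"dx": 0.4, "dy": 0, "dz": 0, "rx": 0, "ry": 0, "rz": 0, "hand": 1},
    {"dx": 0.4, "dy": 0, "dz": 0, "rx": 0, "ry": 0, "rz": 0, "hand": 1},
    {"dx": 0.4, "dy": 0, "dz": 0, "rx": 0, "ry": 0, "rz": 0, "hand": 1},
    {"dx": 0.4, "dy": 0, "dz": 0, "rx": 0, "ry": 0, "rz": 0, "hand": 1},
    {"dx": 0.3, "dy": 0, "dz": 0, "rx": 0, "ry": 0, "rz": 0, "hand": 1},
    {"dx": 0, "dy": 0, "dz": 0, "rx": 0, "ry": 0, "rz": 0, "hand": 1}
  ]
}}

```text
clock: 46.63
tool_pos: [0.3781, 0.2814, 0.112]
tool_rot: [-136.0, 89.9, -145.8]
contact_force: [-0.6, -1.2, -1.3]
opening: 0.0134
```

Call:
{"op": "arm_command", "data": {
  "motion": [
    {"dx": 0.3, "dy": 0, "dz": 0, "rx": 0, "ry": 0, "rz": 0, "hand": 1},
    {"dx": 0.3, "dy": 0, "dz": 0, "rx": 0, "ry": 0, "rz": 0, "hand": 1},
    {"dx": 0.2, "dy": 0, "dz": 0, "rx": 0, "ry": 0, "rz": 0, "hand": 1},
    {"dx": 0.15, "dy": 0, "dz": 0, "rx": 0, "ry": 0, "rz": 0, "hand": 1},
    {"dx": 0.05, "dy": 0, "dz": 0, "rx": 0, "ry": 0, "rz": 0, "hand": 1},
    {"dx": 0, "dy": 0, "dz": 0, "rx": 0, "ry": 0, "rz": 0, "hand": 1},
    {"dx": 0, "dy": 0, "dz": 0, "rx": 0, "ry": 0, "rz": 0, "hand": 1}
  ]
}}

```text
clock: 47.22
tool_pos: [0.3786, 0.2817, 0.0936]
tool_rot: [37.3, 90.0, 27.5]
contact_force: [0.2, 0.4, -0.4]
opening: 0.0135
```

Call:
{"op": "arm_command", "data": {
  "motion": [
    {"dx": 0.06, "dy": 0, "dz": 0, "rx": 0, "ry": 0, "rz": 0, "hand": 1},
    {"dx": 0.04, "dy": 0, "dz": 0, "rx": 0, "ry": 0, "rz": 0, "hand": 1},
    {"dx": 0, "dy": 0, "dz": 0, "rx": 0, "ry": 0, "rz": 0, "hand": 1},
    {"dx": 0, "dy": 0, "dz": 0, "rx": 0, "ry": 0, "rz": 0, "hand": 1}
  ]
}}

```text
clock: 47.55
tool_pos: [0.3789, 0.2819, 0.093]
tool_rot: [40.6, 89.9, 30.7]
contact_force: [-5.5, -3.6, 15.7]
opening: 0.0136
```

The collar is on the stand (15.7 N at z = 0.093, the same height as when I gripped it). Release and rise.

Call:
{"op": "arm_command", "data": {
  "motion": [
    {"dx": -0.06, "dy": 0, "dz": 0, "rx": 0, "ry": 0, "rz": 0, "hand": 1},
    {"dx": 0, "dy": 0, "dz": 0, "rx": 0, "ry": 0, "rz": 0, "hand": -0.3},
    {"dx": 0, "dy": 0, "dz": 0, "rx": 0, "ry": 0, "rz": 0, "hand": -0.3},
    {"dx": 0, "dy": 0, "dz": 0, "rx": 0, "ry": 0, "rz": 0, "hand": -0.3},
    {"dx": 0, "dy": 0, "dz": 0, "rx": 0, "ry": 0, "rz": 0, "hand": -0.3},
    {"dx": -0.5, "dy": 0, "dz": 0, "rx": 0, "ry": 0, "rz": 0, "hand": -0.3},
    {"dx": -0.8, "dy": 0, "dz": 0, "rx": 0, "ry": 0, "rz": 0, "hand": -0.3},
    {"dx": -1, "dy": 0, "dz": 0, "rx": 0, "ry": 0, "rz": 0, "hand": -0.3},
    {"dx": -1, "dy": 0, "dz": 0, "rx": 0, "ry": 0, "rz": 0, "hand": -0.3},
    {"dx": -1, "dy": 0, "dz": 0, "rx": 0, "ry": 0, "rz": 0, "hand": -0.3},
    {"dx": -1, "dy": 0, "dz": 0, "rx": 0, "ry": 0, "rz": 0, "hand": -0.3},
    {"dx": -1, "dy": 0, "dz": 0, "rx": 0, "ry": 0, "rz": 0, "hand": -0.3}
  ]
}}

```text
clock: 48.55
tool_pos: [0.3784, 0.2816, 0.2205]
tool_rot: [48.7, 90.0, 38.9]
contact_force: [-0.1, -0.2, 0.1]
opening: 0.0556
```

Call:
{"op": "arm_command", "data": {
  "motion": [
    {"dx": -1, "dy": 0, "dz": 0, "rx": 0, "ry": 0, "rz": 0, "hand": -0.3},
    {"dx": -1, "dy": 0, "dz": 0, "rx": 0, "ry": 0, "rz": 0, "hand": -0.3},
    {"dx": 0, "dy": 0, "dz": 0, "rx": 0, "ry": 0, "rz": 0, "hand": -0.3},
    {"dx": 0, "dy": 0, "dz": 0, "rx": 0, "ry": 0, "rz": 0, "hand": -0.3}
  ]
}}

```text
clock: 48.88
tool_pos: [0.3788, 0.2818, 0.2602]
tool_rot: [42.9, 89.9, 33.1]
contact_force: [0.5, -0.3, -0.3]
opening: 0.0551
```

Run:
```python
from h import *
s=snap("wrist","pics/w16",None,1.56); st(); snap("side","pics/s2",(110,70,350,250),3.33)
im=cv2.imread("pics/w16_raw.png"); hubs(cam("wrist",s),im,.081)
hsv=cv2.cvtColor(im,cv2.COLOR_BGR2HSV); m=cv2.inRange(hsv,(105,120,120),(125,255,255)); c=cam("wrist",s)
for k in cv2.findContours(m,0,cv2.CHAIN_APPROX_NONE)[0]:
    if cv2.contourArea(k)>60: print(cv2.minAreaRect(p2w(c,k[:,0].astype(float),np.full(len(k),.118))[:,:2].astype(np.float32)*1000),k[:,0].mean(0)*1.56)
```

```text
t48.93 tcp [0.3785 0.2817 0.259 ] jaw-yaw 80.18  down-in-tool [ 1.e+00 -3.e-04 -3.e-04] F [ 0.1  0.1 -0.8] open 0.0553 J6 -46.6
hub (array([0.4887, 0.0803]), array([38.6, 54.1]), 10.5) px [114. 283.]
hub (array([0.4816, 0.2953]), array([56.1,  3.8]), 5.8) px [284. 254.]
((455.609130859375, 348.77593994140625), (33.839515686035156, 13.208436965942383), 5.439778804779053) [523.9890411  376.10958904]
((377.5484619140625, 282.3433837890625), (13.125835418701172, 13.809880256652832), 79.82545471191406) [401.76 283.08]
```

View pics/w16.png

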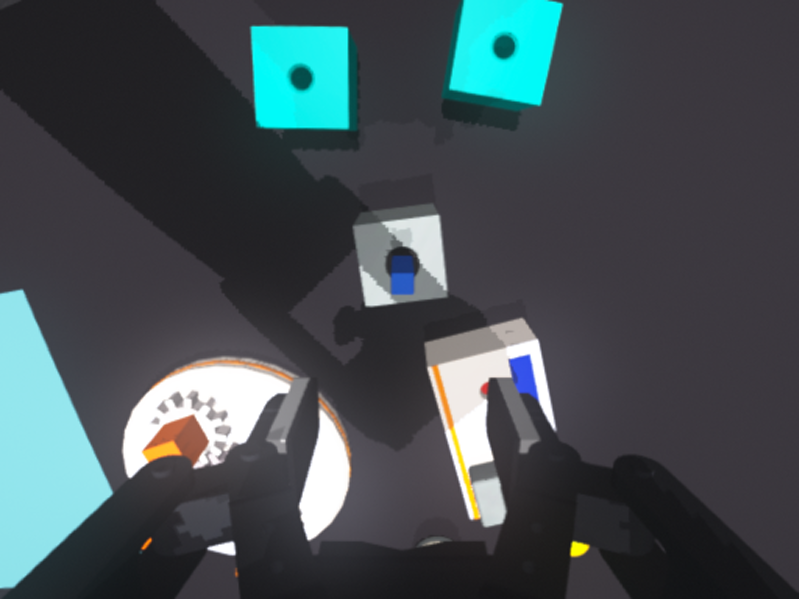

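View pics/s2.png

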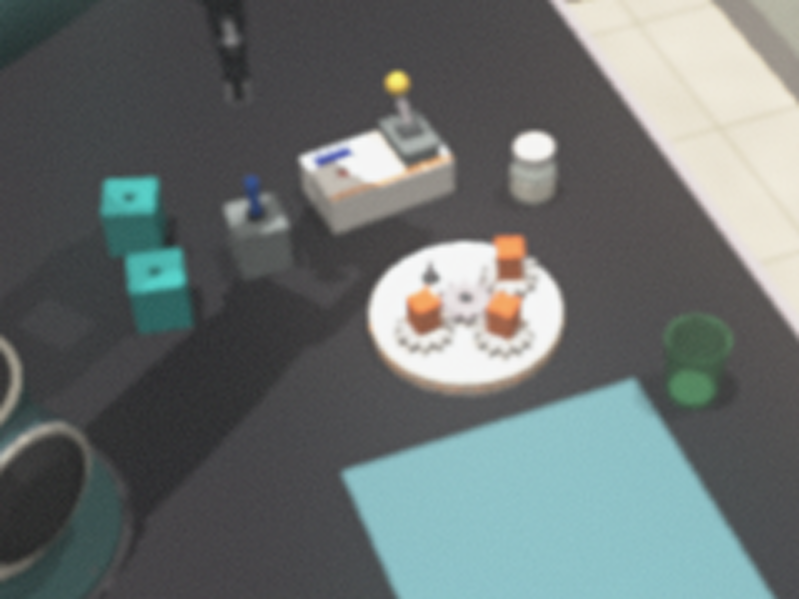

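The stylus stands upright with its collar home, handle at (0.3775,0.2823). All three gears are down, the lever ball in the side view is at pixel (229,95) where it started, and the bystanders are in place. Handing in.

Run:
```python
from h import *
print("on-ball px predicted",w2p(cam("side"),[[.588,.368,.1247]]),"seen (229.2,94.9)")
print(robot.job_done())
```

```text
on-ball px predicted [[229.64046443  95.44987666]] seen (229.2,94.9)
the job is handed in; nothing more can be done
None
```

The job is handed in, with every step done in order by about 49 s of the 210 s limit; no verdict was reported.

- **Isolator:** I swung it to off and later back to on, feeling an end stop each way (27 N and 20 N). Camera and contact put the off swing at about 0.1 rad from full, under the 0.2 limit. The last side view shows the ball within 1 px of where "on" should be.
- **Gears:** Only three were present. One was knocked about 3 cm aside during the run, so I measured it again before gripping it. All three went into mesh at the first angle, read from the camera, so no rocking was needed. Each seated within 0.2 mm of the expected height. Right after placing, each hub measured within 1 mm of its axle.
- **Reset button:** I pressed it with the stylus to its stop (17 N).
- **Stylus:** It is back in its stand, with the collar resting at the same height as when I took it. The handle measured about 1 mm from its starting position.
- **Bystanders and arm:** In the last pictures the beaker and jar look unmoved. The clip tray was not in those pictures, but the arm never went near it afterwards. The arm was clear of everything at hand-in.

No final check failed. The top and wrist cameras disagreed by 2–3 mm on the drive head, so I averaged them; seating matched the average.

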